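Clip the little lamp onto the bathroom mirror

TASK

Open the wooden case until its lid rests back on its stop and leave it open, take out the clip-on lamp that is clamped on the rail inside, and clip it on the top edge of the table mirror: at about the middle, upright in line with the glass, pressed gently but fully home, its round lamp on the mirror's front side, and left gripping the glass by its own spring. Keep the mirror at the tilt it has, and do not disturb the other things.

Things in the scene. Friction and masses are not known exactly. Their poses are not given: they have to be found in the camera images.
- case: Fixed open-topped wooden case, 150 (x) x 200 (y) x 95 mm high, walls and floor 5 mm, with a hinged wooden lid. Origin: centre of its underside on the counter; x from its front (the tab's side) to its hinge side, y along the hinge, z up.
- rail_top (a point): Middle of the top edge of the rail inside the case: an upright wooden board 4 mm thick along the case's x, from front wall to back wall, top 41 mm above the counter. The lamp starts clamped on it within 20 mm of this point, upright, throat on the rail, fixed jaw against its -y side, lamp head to the case's -y.
- lid (a joint): Angle of the case's lid, rad: 0 shut (as it starts), grows as it opens, 1.9 on its stop (leaning back past upright). No catch, no spring, 0.25 kg; it falls shut below about 1.57 and falls open to the stop above.
- lid_tab (a point): Grip point on the lid's tab: a steel bar 18 mm wide (y) and 10 mm thick (z) that sticks out 45 mm from the middle of the lid's front edge (-x); the point is on the bar's centreline, 28 mm out from the lid's edge, 178 mm from the hinge axis. Axes turn with the lid; lid shut, they are the case's.
- lid_hinge (a point): Middle of the lid's hinge axis, on the case's far upper edge (95 mm up). Its y lies along the axis; the lid opens by turning about +y of the case (its front rises and goes over to +x).
- clip: Loose clip-on lamp, white and grey plastic, 80 g: a sprung clip like a clothes peg, 24 mm wide (y), jaws down, tails up. Axes: z up to the tails, x out of the fixed (white) jaw to the lamp head, y along its hinge. Origin: the throat, where the glass edge ends when fully home, at the fixed jaw's inner face. Fixed jaw face: x=0, z -26 to 0. Throat stop: underside z=0, x -11 to 9, y -7 to 7 mm.
- clip_tails (a point): Where to squeeze the lamp's tails, along its x: the point midway between them when fully squeezed (x=-5, z=26 mm from the origin). White fixed tail: flat, outer face at origin x=+9, up to z=42. Grey moving tail: leans out to x=-32 (top at z=34) when shut; flat and parallel to the white one, outer face x=-19, when squeezed: then 28 mm over both. Axes as the lamp's.
- clip_head (a point): Centre of the round lamp head, 28 mm across and 12 mm deep (x), on the outside of the fixed jaw: x=10, z=-13 mm from the lamp's origin. Axes as the lamp's. Note: If the fixed jaw stands off the glass while the throat presses on the edge, friction leaves the lamp crooked when the jaw closes; easing the tails can also drag it up 1 to 3 mm.
- clip_roll (a point): Centre of the rubber roll (radius 4 mm, along y) at the end of the moving grey jaw, 22 mm below the throat when shut. The gap between roll and fixed jaw is 3 mm fully shut, 18 mm fully open. The moving jaw's hinge pin is at x=-8, z=9 mm from the lamp's origin.
- clip_jaw (a joint): Opening angle of the lamp's moving jaw, rad: 0 shut, 0.5 fully open (its stop), about 0.16 when closed on the 8 mm mirror, about 0.03 on the 4 mm rail. Its spring takes about 15 N on the tails to open fully and grips the mirror with about 6 N.
- mirror_top (a point): Middle of the top edge of the table mirror, on its front (reflecting) face, about 0.18 m up. Plate: 180 mm wide (y), 150 high, 8 thick (from here to -x), one thickness throughout. Axes turn with it: x out of the front face, y along the edge, z up along the glass. The front looks away from the robot; the glass leans back, its top towards the robot.
- mirror (a joint): Lean of the mirror from upright, rad, 0 to 0.5 (starts 0.12 to 0.34), about a stiff friction hinge along y, 155 mm below the top edge and 4 mm behind the front face; it gives way to about 5 N pushed square on the top edge. Its steel foot (100 x 160 mm) is fixed.
- mirror_stand: The table mirror as a whole: fixed steel foot 100 (x) x 160 (y) x 12 mm carrying the tilting plate, hinge 32 mm up. Origin: centre of its underside on the counter; x to the side the mirror faces, y along its hinge, z up.
- pump_tall: Bystander: black pump bottle with paper label, 62 mm across, 180 mm high; origin under its centre.
- pump_short: Bystander: wider, lower black pump bottle, 68 mm across, 140 mm high; origin under its centre.
- tumbler: Bystander: white ceramic tumbler, 68 mm across, 95 mm high; origin under its centre.
- brush: Bystander: brush lying on the counter between case and mirror, towards the robot; long axis x.
- cream_pot: Bystander: white cream pot, 48 mm across, 36 mm high, on the counter in front of the mirror; origin under its centre.
- tin: Bystander: flat aluminium tin, 52 mm across, 20 mm high, on the case's floor on the +y side of the rail.
- nail_brush: Bystander: nail brush 70 x 32 x 24 mm, on the case's floor on the -y side of the rail.
There are look-alikes about, which are no part of the job. What is meant by the mirror_stand is not pink, and is the larger of those in its own colour.

How it is judged:
By the outcome, as a careful person would: the job done as asked, in the order asked, and still so for the second after the job is handed in, with the robot touching nothing.
It also fails if it takes over 64 s, if anything falls off the work surface, if the arm or the gripper's body presses on something with over 40 N, if the wrist force passes 120 N, or if a joint passes its speed limit or range.

ROBOT

A 7-joint arm with a two-finger parallel gripper is mounted at the origin on the work surface. World frame = base frame: x ahead of the robot, y to its left, z up, the work surface at z = 0. Lengths are in m, angles in rad, forces in N, time in s.
With the tool pointing down it reaches from about 0.4 to 0.85 m from the base axis. Payload 10.4 kg.
Tool frame: the origin (TCP) lies midway between the tips of the shut fingers; the grasp point (between the pads) lies 19 mm behind it; z points along the fingers, x is the direction in which the jaws open and shut, and the axes are right-handed (so a half turn about z gives the same grasp; the last joint's range is limited). The gripper opens to 85 mm and grips with 20 to 120 N. Pads are 22 mm wide; open, the fingers measure 114 mm over their backs; the gripper's body (76 mm by 85 mm) begins 54 mm behind the grasp point. The pads swing forward as they close: fully open they stand 13 mm farther back than shut.
Start: joints at [-1.278, 0.332, -0.065, 1.46, 0.022, 1.35, -0.088], TCP at [0.194, 0.594, 0.231] pointing down, gripper open.
Joint ranges: [-2.6, 2.6], [-0.5, 2.12], [-1.47, 1.34], [0.16, 2.42], [-1.27, 4.41], [0.06, 2.06], [-2.6, 2.6]. Speed limits (rad/s): [2.22, 2.22, 2.79, 2.79, 3.14, 3.14, 3.14].

INTERFACE

Orientations are given as a unit quaternion [x, y, z, w].
In Python, from workcell import monitor, eyes, ticket, models gives the robot as it stands.
- The arm moves only by the tool servo_tool, never from a script. Its argument "motion" is a list of rows, each a list of 7 numbers: the opening, from 0 (shut) to 1 (fully open), then the shift along the tool's x, y, z in m, then the turn, a rotation vector about the tool's x, y, z in degrees. In form: [[fingers, tx, ty, tz, rx, ry, rz], ...]. A call has 1 to 20 rows; each row is the pose to reach, as a shift and turn from the pose commanded when the call began, along the tool's axes at that moment; what a row does not reach only later rows make up. A row lasts 1/8 s, in which the tool goes at most 62.5 mm and 10.7 degrees, less where a joint would pass 70% of its speed; a pose out of reach is approached as far as the arm can. A call with a gripper value outside its range is refused whole. The fingers move at their own pace and stop on an object; "grip_force" is the grip in N (left out, the last holds). Time passes only in rows, so rows that repeat a pose let the fingers close. It gives the time, the measured TCP pose, the force and the opening at its end, in the units of the state.
- monitor.get_obs(): the state, without advancing time (a new reading comes with each control period).
- eyes.camera(name): name is "side" or "top" or "wrist"; returns (picture, depth): 400x640x3 uint8, blue, green, red; 400x640 float32, m along the optical axis (not along the pixel's ray), 0 where there is no reading.
- eyes.camera_info(name): a dict with "intrinsics" (3x3 intrinsics, pixels), "extrinsics" (4x4, takes a point from world to camera coordinates); the wrist camera has in their place "tool_from_camera" (4x4, takes a point from camera to tool coordinates, whose origin is the TCP and whose axes are the tool frame's). Camera axes: x right, y down, z forward; pixel columns grow to the right and rows downward; lengths in m; the calibration is good to about 2 mm. A picture is of the moment at which its call begins: read the wrist's pose just before it. camera_info takes no time and is no camera call.
- ticket.hand_in(): hands the job in, once; it reports no verdict.
Trained networks look in the newest picture that a camera, given by its name, has taken for a name from the list of things; names that differ only in an ending like _2 or _b are one class to them, and where a whole thing is asked for, a point or a joint stands for the part that bears it (a point fixed in the world has none). Each returns a list of dicts, best first, with "confidence" (0 to 1); they miss things now and then, are a little off and sometimes report something else, mostly with a low value. They report only what shows in the picture. A call takes as long as a camera call. They do not tell look-alikes from the thing itself.
- models.boxes_of(camera, thing): "point" ([x, y, z] in m, in the coordinates of the camera as it stood for that picture, good to about 4 mm: the middle of the surface that is visible of it).
The state is a dict: "clock": time; "joint_pos": joint angles; "joint_velocities": joint speeds; "tau": joint torques, N m; "position": TCP position; "ee_rot": TCP orientation; "ft_force": force on the tool from outside, world axes, zero at the start; "torque": the same for the moment, N m; "grip_width": opening from 0.0 (shut) to 1.0 (fully open).
Only numpy, scipy, OpenCV 4.12 (cv2) and the standard library are available. Lean on these libraries where they do the work, as an engineer would, in place of code of your own. Each camera call takes 0.05 s, during which the arm holds its last target. There are 200 camera calls.

## Working session

There is one attempt and no reset: what is moved stays moved. The work goes in short steps, Python scripts to look and compute and a tool call to move; the robot and the scene stay as the last step left them, time stands still between calls to the robot, and variables do not carry over. Pictures are saved under pics/ and viewed, about 8 in all and at most 12, crops included, and the job is handed in when it is done.

Besides the shell and the picture viewer there is one more tool, called after "Request:" by a JSON object that holds its "method" and its "body", one argument or row to a line. servo_tool: Moves the arm, as the interface text tells. Its arguments: {"type":"object","properties":{"motion":{"type":"array"},"grip_force":{"type":"number"}},"required":["motion"]}

```bash
mkdir -p pics; ls
cat > h.py <<'E'
import numpy as np, cv2
from scipy.spatial.transform import Rotation as R
from workcell import monitor, eyes, ticket, models
np.set_printoptions(precision=4,suppress=True)
def T_wc(cam,obs=None):
    i=eyes.camera_info(cam)
    if 'extrinsics' in i: return np.linalg.inv(np.array(i['extrinsics']))
    o=obs or monitor.get_obs()
    T=np.eye(4);T[:3,:3]=R.from_quat(o['ee_rot']).as_matrix();T[:3,3]=o['position']
    return T@np.array(i['tool_from_camera'])
def shot(cam):
    T=T_wc(cam); im,d=eyes.camera(cam); K=np.array(eyes.camera_info(cam)['intrinsics'])
    v,u=np.mgrid[:400,:640]
    p=np.stack([(u-K[0,2])/K[0,0]*d,(v-K[1,2])/K[1,1]*d,d],-1)
    return im,d,p@T[:3,:3].T+T[:3,3],T,K
def find(cam,thing,T,n=4):
    return [(round(r['confidence'],2),np.round(T[:3,:3]@np.array(r['point'])+T[:3,3],4)) for r in models.boxes_of(cam,thing)[:n]]
E
python3 - <<'E'
from h import *
print(monitor.get_obs())
for c in ['top','side']:
    im,d,P,T,K=shot(c); cv2.imwrite(f'pics/{c}0.png',im); print(c,T[:3,3],T[:3,2])
    np.save(f'{c}0.npy',P)
    for t in ['case','lid_tab','mirror_stand','mirror_top','pump_tall','tumbler','brush','cream_pot']:
        print(t,find(c,t,T))
E
```

```text
pics
{'clock': 0.0, 'joint_pos': array([-1.2776,  0.3329, -0.0647,  1.4609,  0.0216,  1.3499, -0.0885]), 'joint_velocities': array([-0.0012,  0.0002, -0.0016,  0.0012,  0.0001,  0.0004,  0.0001]), 'tau': array([ -0.0006, -62.5452,   0.0487, -39.159 ,   0.0162,   0.0103,
         0.    ]), 'position': array([0.194 , 0.5937, 0.2305]), 'ee_rot': array([ 0.8095,  0.5871, -0.0006,  0.0005]), 'ft_force': array([ 0.3323, -0.1042, -0.0084]), 'torque': array([-0.0362, -0.0495, -0.0523]), 'grip_width': 1.0001559324943756}
top [ 0.471  -0.0058  1.1533] [ 0.0993 -0.0072 -0.995 ]
case [(0.76, array([0.5839, 0.1516, 0.1009]))]
lid_tab [(0.79, array([0.5831, 0.1534, 0.1041])), (0.74, array([ 0.6973, -0.1731,  0.0383]))]
mirror_stand [(0.98, array([ 0.3412, -0.3553,  0.0615])), (0.7, array([ 0.5959, -0.2105,  0.0102])), (0.62, array([ 0.4227, -0.1411,  0.0053]))]
mirror_top [(0.81, array([ 0.5856, -0.2114,  0.1642])), (0.68, array([ 0.3296, -0.3674,  0.1368])), (0.55, array([ 0.4181, -0.1381,  0.1352])), (0.42, array([ 0.5961, -0.207 ,  0.0101]))]
pump_tall [(0.84, array([0.7617, 0.0034, 0.1366])), 
[... 193 characters left out ...]
)]
side [ 0.1647 -1.0739  1.2882] [ 0.2341  0.6554 -0.7181]
case [(0.79, array([0.5739, 0.1099, 0.0999]))]
lid_tab [(0.67, array([0.5825, 0.1469, 0.0989]))]
mirror_stand [(0.88, array([ 0.5857, -0.236 ,  0.046 ])), (0.87, array([ 0.3186, -0.3842,  0.0627])), (0.65, array([ 0.4124, -0.1531,  0.0461]))]
mirror_top [(0.83, array([ 0.4201, -0.1503,  0.0969])), (0.76, array([ 0.5915, -0.2295,  0.1232])), (0.73, array([ 0.3313, -0.3817,  0.1264])), (0.51, array([0.5834, 0.1481, 0.1043]))]
pump_tall [(0.6, array([ 0.7572, -0.0232,  0.098 ]))]
tumbler [(0.65, array([ 0.5125, -0.4036,  0.0616]))]
brush [(0.57, array([ 0.3707, -0.0039,  0.0179]))]
cream_pot [(0.68, array([ 0.6908, -0.1846,  0.0354]))]
```

View pics/top0.png

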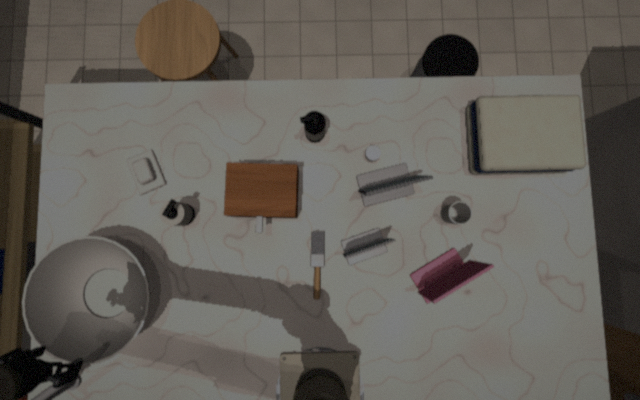

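View pics/side0.png

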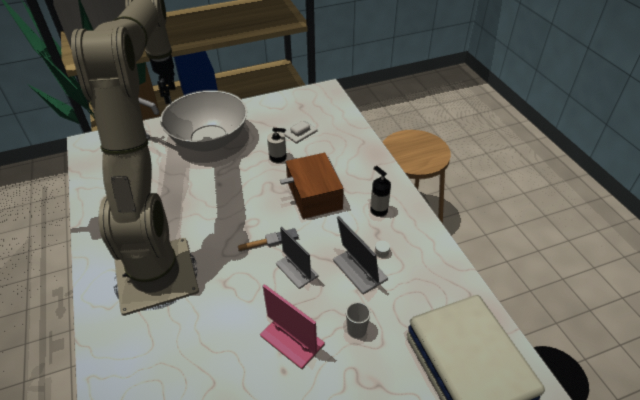

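The top view shows the case lid at about (261,190), with its tab at (260,224). The large grey mirror is at (390,183), the small grey look-alike at (367,243) and the pink one at (450,275). The side view agrees, with the large mirror at (360,255). Next I'll fit the geometry.

Run:
```python
from h import *
for c in ['top','side']:
    P=np.load(f'{c}0.npy').reshape(-1,3)
    def sel(x0,x1,y0,y1,z0,z1):
        return P[(P[:,0]>x0)&(P[:,0]<x1)&(P[:,1]>y0)&(P[:,1]<y1)&(P[:,2]>z0)&(P[:,2]<z1)]
    L=sel(.4,.75,.02,.3,.085,.12); z=np.median(L[:,2]); L=L[abs(L[:,2]-z)<.008]
    print(c,'lid z',z,len(L))
    main=L[(L[:,0]>.5)]
    print(cv2.minAreaRect((main[:,:2]*1000).astype(np.float32)), L.min(0),L.max(0))
    tb=sel(.44,.51,.1,.2,.06,.13); print('tab',len(tb),tb.mean(0),tb.min(0),tb.max(0)) if len(tb) else 0
    F=sel(.5,.72,-.34,-.1,.004,.02); print('foot',len(F),cv2.minAreaRect((F[:,:2]*1000).astype(np.float32)), F[:,2].mean())
    M=sel(.5,.68,-.34,-.1,.035,.22); print('glass',len(M),M.min(0),M.max(0))
    m=M.mean(0);u,s,v=np.linalg.svd(M-m,full_matrices=False);print(m,v[2],s/np.sqrt(len(M)))
    t=M[M[:,2]>.15]; print('top edge pts',len(t)); 
    if len(t)>5: print(t[np.argsort(t[:,1])][::max(1,len(t)//14)])
```

```text
top lid z 0.10294307649524648 3972
((633.3716430664062, 148.20538330078125), (214.1965789794922, 266.39312744140625), 81.01031494140625) [0.4682 0.0216 0.095 ] [0.7482 0.2576 0.1106]
tab 117 [0.491  0.1555 0.103 ] [0.4682 0.1015 0.0774] [0.5099 0.168  0.1099]
foot 1313 ((608.8875732421875, -219.49249267578125), (239.59559631347656, 213.41090393066406), 88.86763000488281) 0.010967579330249172
glass 571 [ 0.5574 -0.3035  0.035 ] [ 0.6792 -0.1239  0.1893]
[ 0.5903 -0.2102  0.1396] [-0.9431 -0.2226 -0.2469] [0.0527 0.0512 0.0094]
top edge pts 312
[[ 0.604  -0.3035  0.182 ]
 [ 0.5986 -0.2893  0.1851]
 [ 0.5936 -0.276   0.1855]
 [ 0.589  -0.2634  0.1833]
 [ 0.5977 -0.2515  0.1587]
 [ 0.5893 -0.2399  0.184 ]
 [ 0.5842 -0.2264  0.1853]
 [ 0.582  -0.2135  0.1844]
 [ 0.5846 -0.2019  0.1648]
 [ 0.5771 -0.1897  0.1859]
 [ 0.5698 -0.1769  0.1838]
 [ 0.5649 -0.1639  0.1829]
 [ 0.5652 -0.1511  0.1823]
 [ 0.56   -0.1401  0.1854]
 [ 0.5614 -0.1289  0.1723]]
side lid z 0.10198588372802653 1823
((582.2797241210938, 154.05499267578125), (209.23460388183594, 162.8185577392578), 87.82621002197266) [0.4649 0.0479 0.0941] [0.6658 0.2604 0.1097]
tab 104 [0.4947 0.146  0.0964] [0.4649 0.1025 0.0612] [0.5097 0.1686 0.111 ]
foot 977 ((608.6614379882812, -220.48818969726562), (214.57742309570312, 235.64434814453125), 1.1342968940734863) 0.010315208526936287
glass 1037 [ 0.5559 -0.3096  0.0351] [ 0.68   -0.1278  0.1895]
[ 0.5889 -0.2247  0.1207] [0.9568 0.226  0.183 ] [0.0539 0.0481 0.0083]
top edge pts 352
[[ 0.5967 -0.3096  0.186 ]
 [ 0.5981 -0.3015  0.1759]
 [ 0.5942 -0.2903  0.1733]
 [ 0.5905 -0.278   0.1742]
 [ 0.5921 -0.2664  0.1824]
 [ 0.5852 -0.255   0.1769]
 [ 0.5826 -0.2391  0.1825]
 [ 0.5845 -0.2278  0.1824]
 [ 0.5843 -0.2139  0.1806]
 [ 0.5742 -0.2002  0.1878]
 [ 0.5735 -0.1893  0.1585]
 [ 0.5697 -0.1758  0.15  ]
 [ 0.566  -0.1612  0.1585]
 [ 0.5613 -0.1479  0.1821]
 [ 0.559  -0.1305  0.1608]]
```

The target is the large grey mirror. It has about 13° yaw and 0.2 rad lean, and its top middle is at about (0.582,-0.216,0.184). I'll move above the tab and look from close by.

Request:
{"method": "servo_tool", "body": {
  "motion": [
    [1, 0, 0, -0.05, 0, 0, 0],
    [1, -0.04, 0.05, -0.07, 0, 0, -2],
    [1, -0.08, 0.1, -0.07, 0, 0, -5],
    [1, -0.12, 0.145, -0.07, 0, 0, -8],
    [1, -0.16, 0.19, -0.07, 0, 0, -11],
    [1, -0.2, 0.24, -0.07, 0, 0, -14],
    [1, -0.24, 0.285, -0.07, 0, 0, -16],
    [1, -0.28, 0.335, -0.07, 0, 0, -18],
    [1, -0.31, 0.37, -0.07, 0, 0, -18],
    [1, -0.336, 0.401, -0.07, 0, 0, -18],
    [1, -0.336, 0.401, -0.07, 0, 0, -18],
    [1, -0.336, 0.401, -0.07, 0, 0, -18]
  ]
}}

```text
clock: 2.4
position: [0.4705, 0.151, 0.3013]
ee_rot: [0.707, 0.707, 0.0, -0.0]
ft_force: [0.2, -0.1, -0.2]
grip_width: 1.002
```

Run:
```python
from h import *
o=monitor.get_obs();print(o['clock'],o['position'],o['joint_pos'],R.from_quat(o['ee_rot']).as_matrix())
im,d,P,T,K=shot('wrist');cv2.imwrite('pics/w1.png',im);np.save('w1.npy',P);print(T[:3,3],T[:3,2],eyes.camera_info('wrist')['tool_from_camera'],K)
print(find('wrist','lid_tab',T),find('wrist','case',T))
```

```text
2.4 [0.4705 0.151  0.3013] [-0.7366 -0.0025  0.3359  1.7008  0.0003  1.4432  1.169 ] [[ 0.001   1.     -0.0002]
 [ 1.     -0.001   0.0005]
 [ 0.0005 -0.0002 -1.    ]]
[0.3983 0.1527 0.4444] [ 0.2848  0.0012 -0.9586] [[ 1.      0.0005  0.0011  0.0018]
 [-0.0008  0.9585  0.285  -0.0722]
 [-0.0009 -0.285   0.9585 -0.1431]
 [ 0.      0.      0.      1.    ]] [[276.8693   0.     318.5702]
 [  0.     276.8693 197.5758]
 [  0.       0.       1.    ]]
[(0.58, array([0.5823, 0.1601, 0.1061]))] [(0.59, array([0.5648, 0.1565, 0.1005]))]
```

View pics/w1.png

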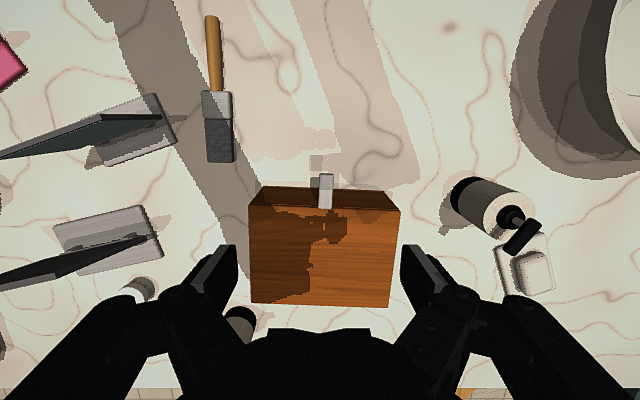

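The wrist view shows the tab at about (325,190), the lid's front edge running from (248,206) to (400,209), and its back edge from (251,302) to (389,307).

Run:
```python
from h import *
P=np.load('w1.npy');im=cv2.imread('pics/w1.png')
def rect(m):
    n,l,s,c=cv2.connectedComponentsWithStats(m.astype(np.uint8)); k=1+np.argmax(s[1:,4]); Q=P[l==k]
    return cv2.minAreaRect((Q[:,:2]*1000).astype(np.float32)),Q.mean(0),len(Q)
roi=np.zeros((400,640),bool);roi[150:320,230:420]=1
wood=(im[...,2].astype(int)-im[...,0]>25)
m=roi&(abs(P[...,2]-.1015)<.005)&(P[...,0]>.5)&wood
print('lid',rect(m))
t=roi&(P[...,2]>.08)&(P[...,2]<.115)&(P[...,0]<.506)&~wood
r=rect(t);print('tab',r); print(np.median(P[...,2][t]),np.median(P[...,2][m]))
for u in (270,300,350,380):print(P[215,u],P[295,u])
```

```text
lid (((588.0072021484375, 157.36199951171875), (200.15188598632812, 150.67025756835938), 87.431640625), array([0.5827, 0.1572, 0.1039]), 14251)
tab (((487.18426513671875, 161.78125), (17.967348098754883, 37.84138870239258), 87.8059310913086), array([0.486 , 0.1617, 0.1056]), 427)
0.10589042284811478 0.10390807123277379
[0.5232 0.0897 0.1039] [0.645  0.0836 0.1039]
[0.5237 0.1288 0.1027] [0.6449 0.1266 0.1041]
[0.5234 0.1943 0.1036] [0.6457 0.1983 0.1032]
[0.5228 0.2332 0.1052] [0.6447 0.241  0.1046]
```

Request:
{"method": "servo_tool", "body": {
  "motion": [
    [0.6, 0.011, 0.0145, 0.05, 0, 0, 2.6],
    [0.6, 0.011, 0.0145, 0.1, 0, 0, 2.6],
    [0.6, 0.011, 0.0145, 0.15, 0, 0, 2.6],
    [0.6, 0.011, 0.0145, 0.2, 0, 0, 2.6],
    [0.6, 0.011, 0.0145, 0.219, 0, 0, 2.6],
    [0.6, 0.011, 0.0145, 0.219, 0, 0, 2.6],
    [0, 0.011, 0.0145, 0.219, 0, 0, 2.6],
    [0, 0.011, 0.0145, 0.219, 0, 0, 2.6],
    [0, 0.011, 0.0145, 0.219, 0, 0, 2.6],
    [0, 0.011, 0.0145, 0.219, 0, 0, 2.6],
    [0, 0.011, 0.0145, 0.219, 0, 0, 2.6]
  ],
  "grip_force": 20
}}

```text
clock: 3.92
position: [0.4861, 0.1599, 0.0837]
ee_rot: [0.724, 0.69, 0.0, 0.001]
ft_force: [-4.0, -7.3, 7.8]
grip_width: 0.205
```

Request:
{"method": "servo_tool", "body": {
  "motion": [
    [0, 0, 0.0019, -0.0213, 0, 0, 0],
    [0, 0, 0.0063, -0.0422, 0, 0, 0],
    [0, 0, 0.0131, -0.0624, 0, 0, 0],
    [0, 0, 0.0224, -0.0816, 0, 0, 0],
    [0, 0, 0.0339, -0.0996, 0, 0, 0]
  ]
}}

```text
clock: 4.55
position: [0.5195, 0.1584, 0.183]
ee_rot: [0.724, 0.69, -0.0, 0.0]
ft_force: [3.8, -2.7, -6.3]
grip_width: 0.201
```

Request:
{"method": "servo_tool", "body": {
  "motion": [
    [0, 0, 0.0136, -0.0165, 0, 0, 0],
    [0, 0, 0.0292, -0.0313, 0, 0, 0],
    [0, 0, 0.0461, -0.0441, 0, 0, 0],
    [0, 0, 0.0646, -0.0547, 0, 0, 0],
    [0, 0, 0.0843, -0.0631, 0, 0, 0],
    [0, 0, 0.1048, -0.0691, 0, 0, 0],
    [0, 0, 0.1258, -0.0725, 0, 0, 0],
    [0, 0, 0.1471, -0.0734, 0, 0, 0],
    [0, 0, 0.1685, -0.0718, 0, 0, 0],
    [0, 0, 0.1825, -0.0694, 0, 0, 0],
    [0, 0, 0.1963, -0.0657, 0, 0, 0],
    [0, 0, 0.1963, -0.0657, 0, 0, 0]
  ]
}}

```text
clock: 6.05
position: [0.7164, 0.1494, 0.2487]
ee_rot: [0.724, 0.69, 0.0, 0.001]
ft_force: [0.5, -3.7, 1.2]
grip_width: 0.202
```

Request:
{"method": "servo_tool", "body": {
  "motion": [
    [0.45, 0, 0, 0, 0, 0, 0],
    [0.45, 0, 0, 0, 0, 0, 0],
    [0.45, 0, 0, -0.05, 0, 0, 0],
    [0.45, 0, -0.01, -0.07, 0, 0, 0],
    [1, 0, -0.06, -0.07, 0, 0, 0],
    [1, 0, -0.12, -0.07, 0, 0, 0],
    [1, 0, -0.18, -0.06, 0, 0, 0],
    [1, 0, -0.21, -0.05, 0, 0, 0],
    [1, 0, -0.21, -0.05, 0, 0, 0],
    [1, 0, -0.21, -0.05, 0, 0, 0]
  ]
}}

```text
clock: 7.3
position: [0.5059, 0.1603, 0.298]
ee_rot: [0.723, 0.69, 0.001, 0.0]
ft_force: [0.0, -0.0, -0.4]
grip_width: 1.0
```

Run:
```python
from h import *
o=monitor.get_obs();print(o['clock'],o['position'],o['ft_force'])
im,d,P,T,K=shot('wrist');cv2.imwrite('pics/w2.png',im);np.save('w2.npy',P);
for t in ['clip','clip_tails','clip_head','lid','tin','rail_top','nail_brush']: print(t,find('wrist',t,T,3))
```

```text
7.3 [0.5059 0.1603 0.298 ] [ 0.0465 -0.0333 -0.3878]
clip [(0.85, array([0.5678, 0.1702, 0.0538]))]
clip_tails [(0.58, array([0.5662, 0.1647, 0.0544])), (0.56, array([0.385 , 0.0112, 0.0144])), (0.54, array([0.654 , 0.157 , 0.0773]))]
clip_head [(0.58, array([0.5697, 0.1646, 0.0587]))]
lid [(0.81, array([0.6732, 0.1518, 0.1319]))]
tin [(0.84, array([0.5675, 0.2104, 0.0254])), (0.39, array([0.656 , 0.1564, 0.08  ]))]
rail_top [(0.98, array([0.6537, 0.1595, 0.0816]))]
nail_brush [(0.95, array([0.5695, 0.0944, 0.0279]))]
```

View pics/w2.png

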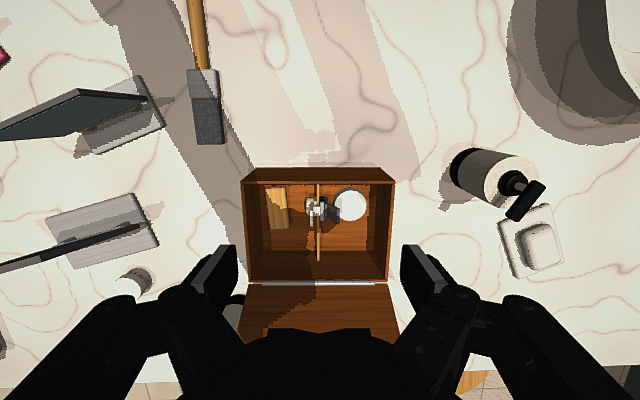

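The lid is open. The clip sits on the rail at about (320,208), with its white jaw on the left (-y) and the grey tail on the right. I'll measure its points.

Run:
```python
from h import *
P=np.load('w2.npy');im=cv2.imread('pics/w2.png')
cv2.imwrite('pics/c2.png',cv2.resize(im[180:260,280:380],None,fx=7,fy=7,interpolation=cv2.INTER_NEAREST))
c=np.array([.588,.1572]);a=np.deg2rad(-2.57);Rm=np.array([[np.cos(a),np.sin(a)],[-np.sin(a),np.cos(a)]])
Q=P.copy();Q[...,:2]=(P[...,:2]-c)@Rm.T
for r in range(196,224,2):
    print(r,[(tuple((Q[r,u]*1000).round().astype(int).tolist())) for u in range(303,344,4)])
print('rail',[(Q[r,318]*1000).round() for r in (235,240,245,250)], [(Q[240,u]*1000).round().tolist() for u in (314,315,316,317,318,319,320,321,322)])
lid=Q[300:320,260:380].reshape(-1,3);A=np.polyfit(lid[:,2],lid[:,0],1);print('lid slope',np.arctan(A[0])+np.pi/2)
```

```text
196 [(-28, -24, 7), (-27, -17, 5), (-28, -11, 7), (-27, -4, 5), (-27, 3, 5), (-27, 9, 5), (-27, 16, 5), (-27, 22, 6), (-29, 28, 12), (-33, 34, 26), (-33, 40, 26)]
198 [(-24, -24, 5), (-31, -16, 29), (-32, -10, 31), (-31, -4, 27), (-28, 2, 20), (-29, 9, 22), (-24, 16, 4), (-24, 22, 5), (-27, 28, 17), (-30, 34, 26), (-30, 40, 27)]
200 [(-20, -24, 4), (-30, -16, 35), (-30, -10, 35), (-30, -4, 36), (-25, 2, 21), (-25, 9, 21), (-20, 16, 4), (-21, 22, 7), (-26, 28, 24), (-27, 34, 27), (-26, 40, 25)]
202 [(-17, -24, 4), (-27, -16, 38), (-30, -10, 47), (-28, -4, 41), (-22, 2, 22), (-32, 8, 53), (-17, 16, 5), (-17, 22, 6), (-23, 28, 25), (-24, 34, 27), (-24, 40, 26)]
204 [(-13, -24, 5), (-25, -16, 39), (-30, -9, 57), (-26, -4, 43), (-19, 2, 22), (-29, 8, 55), (-28, 14, 51), (-30, 20, 57), (-20, 28, 26), (-20, 34, 26), (-20, 40, 25)]
206 [(-10, -24, 6), (-21, -16, 40), (-30, -9, 66), (-25, -4, 51), (-25, 2, 50), (-26, 8, 54), (-25, 14, 50), (-29, 20, 63), (-30, 25, 67), (-16, 34, 24), (-17, 40, 25)]
208 [(-7, -24, 6), (-19, -16, 42), (-30, -9, 75), (-22, -4, 52), (-22, 2, 52), (-23, 8, 55), (-
[... 785 characters left out ...]
), (11, 2, 5), (-7, 8, 53), (11, 16, 6), (-11, 20, 64), (-14, 25, 73), (11, 36, 6), (3, 41, 26)]
220 [(15, -24, 6), (15, -18, 5), (-16, -9, 83), (15, -4, 5), (14, 2, 7), (15, 9, 6), (15, 16, 5), (-7, 20, 63), (-11, 25, 73), (15, 36, 5), (15, 43, 6)]
222 [(18, -24, 7), (18, -18, 6), (-12, -9, 82), (18, -4, 6), (18, 2, 5), (18, 9, 7), (18, 16, 6), (18, 23, 5), (-8, 25, 73), (19, 36, 4), (18, 43, 6)]
rail [array([27.,  1., 40.]), array([35.,  1., 41.]), array([43.,  1., 42.]), array([52.,  1., 40.])] [[52.0, -6.0, 5.0], [51.0, -4.0, 7.0], [51.0, -3.0, 6.0], [35.0, -1.0, 40.0], [35.0, 1.0, 41.0], [52.0, 2.0, 6.0], [52.0, 4.0, 5.0], [51.0, 6.0, 6.0], [51.0, 8.0, 6.0]]
lid slope 1.0231529229215237
```

View pics/c2.png

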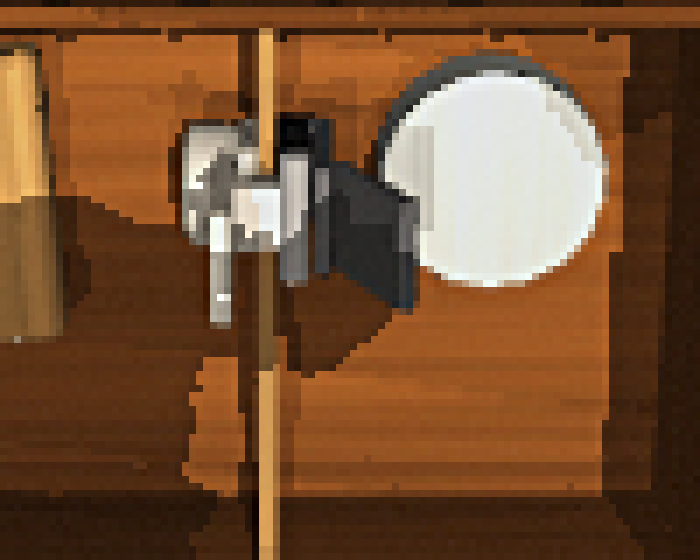

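Request:
{"method": "servo_tool", "body": {
  "motion": [
    [1, 0.0013, 0.03, 0.03, 0, 0, 0],
    [1, 0.0013, 0.0635, 0.08, 0, 0, 0],
    [1, 0.0013, 0.0635, 0.13, 0, 0, 0],
    [1, 0.0013, 0.0635, 0.17, 0, 0, 0],
    [1, 0.0013, 0.0635, 0.21, 0, 0, 0],
    [1, 0.0013, 0.0635, 0.235, 0, 0, 0],
    [1, 0.0013, 0.0635, 0.248, 0, 0, 0],
    [1, 0.0013, 0.0635, 0.248, 0, 0, 0],
    [1, 0.0013, 0.0635, 0.248, 0, 0, 0]
  ]
}}

```text
clock: 8.82
position: [0.5699, 0.1588, 0.0508]
ee_rot: [0.724, 0.69, 0.001, 0.0]
ft_force: [0.4, 0.0, 0.5]
grip_width: 0.997
```

Run:
```python
from h import *
o=monitor.get_obs();print(o['clock'],o['position'],o['ft_force'])
im,d,P,T,K=shot('wrist');cv2.imwrite('pics/w3.png',im)
```

```text
8.825 [0.5699 0.1588 0.0508] [0.36   0.0002 0.4868]
```

View pics/w3.png

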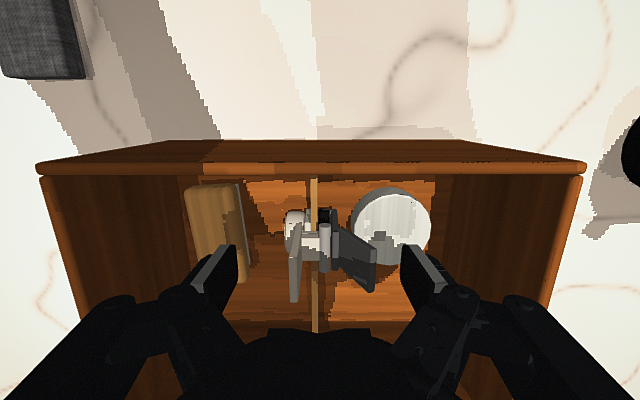

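The fingers straddle the tails, with the white tail at about u=293 between pads at u=237 and u=402. Closing.

Request:
{"method": "servo_tool", "body": {
  "motion": [
    [0.6, 0, 0, 0, 0, 0, 0],
    [0.4, 0, 0, 0, 0, 0, 0],
    [0.2, 0, 0, 0, 0, 0, 0],
    [0.2, 0, 0, 0, 0, 0, 0],
    [0.2, 0, 0, 0, 0, 0, 0],
    [0.2, 0, 0, 0, 0, 0, 0]
  ],
  "grip_force": 35
}}

```text
clock: 9.62
position: [0.5712, 0.1586, 0.0516]
ee_rot: [0.724, 0.69, 0.002, 0.001]
ft_force: [1.4, -1.1, 11.3]
grip_width: 0.323
```

Request:
{"method": "servo_tool", "body": {
  "motion": [
    [0.2, 0, 0, -0.01, 0, 0, 0],
    [0.2, 0, 0, -0.03, 0, 0, 0],
    [0.2, 0, 0, -0.06, 0, 0, 0],
    [0.2, 0, 0, -0.1, 0, 0, 0],
    [0.2, 0, 0, -0.14, 0, 0, 0],
    [0.2, 0, 0, -0.19, 0, 0, 0],
    [0.2, 0, 0, -0.24, 0, 0, 0],
    [0.2, 0, 0, -0.25, 0, 0, 0],
    [0.2, 0, 0, -0.25, 0, 0, 0]
  ]
}}

```text
clock: 10.75
position: [0.569, 0.1586, 0.2996]
ee_rot: [0.723, 0.69, 0.0, -0.0]
ft_force: [-0.2, 0.5, -2.1]
grip_width: 0.32
```

Run:
```python
from h import *
o=monitor.get_obs();print(o['clock'],o['position'],o['joint_pos'],o['grip_width'])
im,d,P,T,K=shot('wrist');cv2.imwrite('pics/w4.png',im)
for t in ['clip','clip_tails','clip_head','clip_roll','tin','nail_brush']: print(t,find('wrist',t,T,3),[np.round((np.array(eyes.camera_info('wrist')['tool_from_camera'])@np.r_[r['point'],1])[:3],4) for r in models.boxes_of('wrist',t)[:1]])
```

```text
10.75 [0.569  0.1586 0.2996] [-0.6931  0.2326  0.4183  1.469  -0.0946  1.4598  1.2495] 0.320494142964337
clip [(0.77, array([0.561 , 0.1673, 0.3018])), (0.51, array([ 0.5924, -0.1752,  0.0119]))] [array([ 0.0084, -0.0083, -0.0022])]
clip_tails [(0.62, array([0.5621, 0.1599, 0.3016]))] [array([ 0.0011, -0.0069, -0.002 ])]
clip_head [(0.77, array([0.5637, 0.1611, 0.3045]))] [array([ 0.0023, -0.0054, -0.0049])]
clip_roll [(0.91, array([0.5659, 0.1672, 0.2998]))] [array([ 0.0085, -0.0035, -0.0002])]
tin [(0.84, array([0.5701, 0.2149, 0.0275]))] [array([ 0.0563, -0.0015,  0.2721])]
nail_brush [(0.74, array([0.5703, 0.0943, 0.0307]))] [array([-0.0642,  0.0043,  0.2688])]
```

View pics/w4.png

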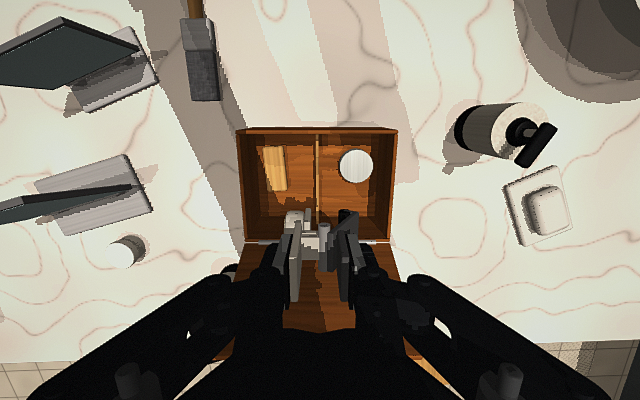

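The lamp is free. At the mirror, though, this wrist side would need about 2.6 rad on joint 7, which is its limit. I'll put the lamp back on the rail, a little toward the front, and regrasp it with the tool half-turned.

Request:
{"method": "servo_tool", "body": {
  "motion": [
    [0.2, -0.003, -0.02, 0, 0, 0, 0],
    [0.2, -0.003, -0.02, 0.06, 0, 0, 0],
    [0.2, -0.003, -0.02, 0.12, 0, 0, 0],
    [0.2, -0.003, -0.02, 0.17, 0, 0, 0],
    [0.2, -0.003, -0.02, 0.2, 0, 0, 0],
    [0.2, -0.003, -0.02, 0.22, 0, 0, 0],
    [0.2, -0.003, -0.02, 0.238, 0, 0, 0],
    [0.2, -0.001, -0.02, 0.248, 0, 0, 0],
    [0.2, 0, -0.02, 0.249, 0, 0, 0],
    [0.2, 0, -0.02, 0.249, 0, 0, 0]
  ]
}}

```text
clock: 12.65
position: [0.55, 0.1595, 0.0514]
ee_rot: [0.724, 0.69, 0.001, 0.0]
ft_force: [0.1, -1.2, 2.0]
grip_width: 0.316
```

Request:
{"method": "servo_tool", "body": {
  "motion": [
    [0.36, 0.0015, 0, 0, 0, 0, 0],
    [0.4, 0.003, 0, 0, 0, 0, 0],
    [0.44, 0.004, 0, 0, 0, 0, 0],
    [0.6, 0.004, 0, 0, 0, 0, 0],
    [1, 0.004, 0, 0, 0, 0, 0],
    [1, 0.004, 0, 0, 0, 0, 0],
    [1, 0.004, 0, 0, 0, 0, 0],
    [1, 0.004, 0, -0.05, 0, 0, 0],
    [1, 0.004, 0, -0.1, 0, 0, 10],
    [1, 0, 0, -0.12, 0, 0, 20],
    [1, 0, 0, -0.12, 0, 0, 30],
    [1, 0, 0, -0.12, 0, 0, 40],
    [1, 0, 0, -0.12, 0, 0, 50],
    [1, 0, 0, -0.12, 0, 0, 60],
    [1, 0, 0, -0.12, 0, 0, 70],
    [1, 0, 0, -0.12, 0, 0, 80],
    [1, 0, 0, -0.12, 0, 0, 90]
  ]
}}

```text
clock: 14.78
position: [0.5491, 0.1595, 0.1706]
ee_rot: [1.0, -0.026, 0.0, -0.0]
ft_force: [0.3, -0.1, -0.0]
grip_width: 0.999
```

Run:
```python
from h import *
o=monitor.get_obs();print(o['clock'],o['position'],o['joint_pos'],R.from_quat(o['ee_rot']).as_matrix()[:,0])
```

```text
14.775 [0.5491 0.1595 0.1706] [-0.8923  0.2871  0.6318  1.7156 -0.1808  1.1976 -0.2666] [ 0.9986 -0.0528  0.    ]
```

Request:
{"method": "servo_tool", "body": {
  "motion": [
    [1, 0, 0, 0, 0, 0, 10],
    [1, 0, 0, 0, 0, 0, 20],
    [1, 0, 0, 0, 0, 0, 30],
    [1, 0, 0, 0, 0, 0, 40],
    [1, 0, 0, 0, 0, 0, 50],
    [1, 0, 0, 0, 0, 0, 60],
    [1, 0, 0, 0, 0, 0, 70],
    [1, 0, 0, 0, 0, 0, 80],
    [1, 0, 0, 0, 0, 0, 90],
    [1, 0, 0, 0, 0, 0, 90]
  ]
}}

```text
clock: 16.02
position: [0.549, 0.1596, 0.1705]
ee_rot: [-0.691, 0.723, -0.0, -0.0]
ft_force: [-0.1, 0.5, 0.1]
grip_width: 1.005
```

Run:
```python
from h import *
o=monitor.get_obs();print(o['clock'],o['position'],o['joint_pos'],R.from_quat(o['ee_rot']).as_matrix()[:,0],o['ft_force'])
im,d,P,T,K=shot('wrist');cv2.imwrite('pics/w5.png',im);np.save('w5.npy',P)
c=np.array([.588,.1572]);a=np.deg2rad(-2.57);Rm=np.array([[np.cos(a),np.sin(a)],[-np.sin(a),np.cos(a)]])
Q=P.copy();Q[...,:2]=(P[...,:2]-c)@Rm.T; Q*=1000
m=(abs(Q[...,0])<65)&(abs(Q[...,1])<45)
for z0,z1 in [(79,90),(70,79),(56,70),(45,56)]:
    k=m&(Q[...,2]>z0)&(Q[...,2]<z1); s=Q[k]; print(z0,len(s),*(np.percentile(s,[2,50,98],axis=0) if len(s) else []))
k=m&(abs(Q[...,2]-41)<3)&(Q[...,0]>0); print('rail',k.sum(),np.percentile(Q[k],[5,50,95],axis=0))
k=m&(abs(Q[...,2]-41)<3)&(Q[...,0]<-55); print('rail',k.sum())
```

```text
16.025 [0.549  0.1596 0.1705] [-1.0991  0.3471  0.9022  1.7245 -0.2891  1.2108 -1.7391] [-0.0457 -0.999   0.0001] [-0.1263  0.507   0.1029]
79 135 [-49.5029 -10.8733  81.1435] [-37.5017  -9.0203  84.2982] [-26.5073  -7.2385  86.1583]
70 235 [-49.3832  -8.7719  70.2606] [-37.232   26.2821  76.1474] [-26.6779  30.0581  78.326 ]
56 356 [-49.951   -8.9333  56.0529] [-37.2961  17.492   61.0788] [-26.788   23.1827  69.7193]
45 438 [-51.263   -6.9419  47.722 ] [-37.1812   4.1811  54.0525] [-25.0432  15.8364  55.8759]
rail 287 [[ 3.1612 -1.6101 40.1804]
 [33.9138 -0.464  41.4849]
 [61.8842  1.3298 42.7058]]
rail 28
```

View pics/w5.png

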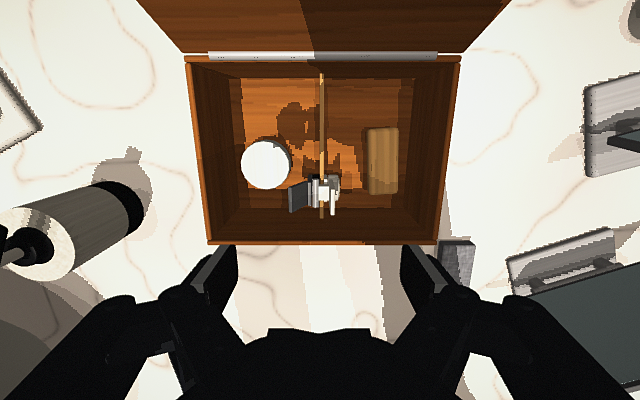

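The clip is upright on the rail at case x≈-38 mm, with the white tail on the -y side. Regrasping.

Request:
{"method": "servo_tool", "body": {
  "motion": [
    [1, -0.0025, 0, 0.04, 0, 0, 0],
    [1, -0.0025, 0, 0.08, 0, 0, 0],
    [1, -0.0025, 0, 0.105, 0, 0, 0],
    [1, -0.0025, 0, 0.119, 0, 0, 0],
    [1, -0.0025, 0, 0.119, 0, 0, 0],
    [0.6, -0.0025, 0, 0.119, 0, 0, 0],
    [0.3, -0.0025, 0, 0.119, 0, 0, 0],
    [0.2, -0.0025, 0, 0.119, 0, 0, 0],
    [0.2, -0.0025, 0, 0.119, 0, 0, 0],
    [0.2, -0.0025, 0, 0.119, 0, 0, 0],
    [0.2, -0.0025, 0, 0.119, 0, 0, 0]
  ],
  "grip_force": 35
}}

```text
clock: 17.45
position: [0.5505, 0.1604, 0.0534]
ee_rot: [-0.69, 0.724, -0.001, 0.001]
ft_force: [-3.8, -6.4, 15.1]
grip_width: 0.326
```

Request:
{"method": "servo_tool", "body": {
  "motion": [
    [0.2, 0, 0, -0.005, 0, 0, 0],
    [0.2, 0, 0, -0.02, 0, 0, 0],
    [0.2, 0, 0, -0.05, 0, 0, 0],
    [0.2, 0, 0, -0.1, 0, 0, 0],
    [0.2, 0, 0, -0.15, 0, 0, 0],
    [0.2, 0, 0, -0.2, 0, 0, 0],
    [0.2, 0, 0, -0.25, 0, 0, 0],
    [0.2, 0, 0, -0.25, 0, 0, 0]
  ]
}}

```text
clock: 18.45
position: [0.5507, 0.1627, 0.3062]
ee_rot: [-0.69, 0.723, -0.0, 0.004]
ft_force: [0.4, 0.1, -1.5]
grip_width: 0.316
```

Run:
```python
from h import *
o=monitor.get_obs();print(o['clock'],o['position'],o['joint_pos'],o['grip_width'])
im,d,P,T,K=shot('wrist');cv2.imwrite('pics/w6.png',im)
Rt=R.from_quat(o['ee_rot']).as_matrix();L=(P-o['position'])@Rt*1000
np.save('L6.npy',L)
m=(abs(L[...,0])<30)&(L[...,2]<60)&(L[...,2]>-45)&(abs(L[...,1])<25)
b=im.astype(int).min(-1)
w=m&(b>90); print('white',w.sum(),np.percentile(L[w],[1,25,50,75,99],axis=0))
for z in range(-40,30,6):
    k=m&(abs(L[...,2]-z)<3); 
    if k.sum()>5: print(z,k.sum(),np.percentile(L[k][:,:2],[3,97],axis=0).ravel().round(1), np.percentile(L[k&(b>90)][:,:2],[3,97],axis=0).ravel().round(1) if (k&(b>90)).sum()>3 else '')
```

```text
18.45 [0.5507 0.1627 0.3062] [-1.1515  0.249   0.9563  1.5262 -0.2069  1.4653 -1.8066] 0.3161459556721317
white 502 [[-27.6908 -13.504  -38.4165]
 [ -3.7683  -1.6885  -0.1821]
 [  0.1291   3.515    0.8662]
 [  6.4733   6.887    1.8757]
 [ 25.0259  13.7825  36.0285]]
-40 727 [-23.8 -12.5  21.9   9.9] [-28.4 -12.3  13.2  10.7]
-34 359 [-21.5 -11.8  18.    8. ] 
-28 1186 [-26.6 -11.9  22.9  10.1] [-15.   -7.9  25.4  10.9]
-22 454 [-27.9 -12.1  24.1   8. ] [-8.9 -4.5 22.7 11.2]
-16 404 [-28.2 -12.   24.2   3.6] 
-10 335 [-27.  -11.9  23.2   8.5] [-28.5 -11.2  25.3  10.5]
-4 515 [-17.3 -11.7  13.9  10.8] [-11.6   0.6  -3.6  12.2]
2 941 [-11.6 -13.5   8.4  12.1] [-5.6 -0.   8.2 13.6]
8 158 [-17.2 -13.5  11.3  -6. ] [ -9.8 -13.7   1.9  -6.7]
14 301 [-20.7 -11.5  18.6  -3.7] [ -0.4 -10.5  18.6  -3.7]
20 242 [-24.  -12.7  19.6  -1.7] [ 12.6 -12.3  19.8  -8.3]
26 232 [-27.  -13.1  17.6   0.8] [  3.6 -13.3  19.   -2.6]
```

Request:
{"method": "servo_tool", "body": {
  "motion": [
    [0.2, 0.01, 0, 0, 0, 0, -8],
    [0.2, 0.04, -0.002, 0, 0, 0, -18],
    [0.2, 0.075, -0.005, 0, 0, 0, -28],
    [0.2, 0.11, -0.008, 0, 0, 0, -38],
    [0.2, 0.145, -0.01, 0, 0, 0, -48],
    [0.2, 0.18, -0.013, 0, 0, 0, -58],
    [0.2, 0.215, -0.016, 0, 0, 0, -68],
    [0.2, 0.25, -0.019, 0, 0, 0, -78],
    [0.2, 0.285, -0.022, 0, 0, 0, -88],
    [0.2, 0.32, -0.025, 0, 0, 0, -97],
    [0.2, 0.35, -0.027, 0, 0, 0, -105.6],
    [0.2, 0.369, -0.027, 0, 0, 0, -105.6],
    [0.2, 0.369, -0.027, 0, 0, 0, -105.6]
  ]
}}

```text
clock: 20.12
position: [0.558, -0.209, 0.3007]
ee_rot: [0.994, 0.111, -0.001, -0.0]
ft_force: [-0.0, 0.6, -0.5]
grip_width: 0.32
```

```bash
cat >> h.py <<'E'
def mirror(P,im=None):
    # returns front plane etc. from points in the plate region
    pass
E
python3 - <<'E'
from h import *
o=monitor.get_obs();print(o['clock'],o['position'],o['joint_pos'],R.from_quat(o['ee_rot']).as_matrix())
im,d,P,T,K=shot('wrist');cv2.imwrite('pics/w7.png',im);np.save('w7.npy',P)
print(find('wrist','mirror_top',T),find('wrist','mirror_stand',T))
E
```

```text
20.125 [ 0.558  -0.209   0.3007] [-0.401   0.3084  0.8723  1.468  -0.2352  1.4756  0.6929] [[ 0.9754  0.2205 -0.0015]
 [ 0.2205 -0.9754  0.0001]
 [-0.0014 -0.0004 -1.    ]]
[(0.9, array([ 0.4202, -0.1323,  0.1153])), (0.72, array([ 0.5801, -0.1771,  0.1843])), (0.58, array([ 0.332 , -0.3512,  0.1337]))] [(0.92, array([ 0.4275, -0.1305,  0.0799])), (0.86, array([ 0.5926, -0.1888,  0.0098])), (0.85, array([ 0.3275, -0.3532,  0.1215]))]
```

View pics/w7.png

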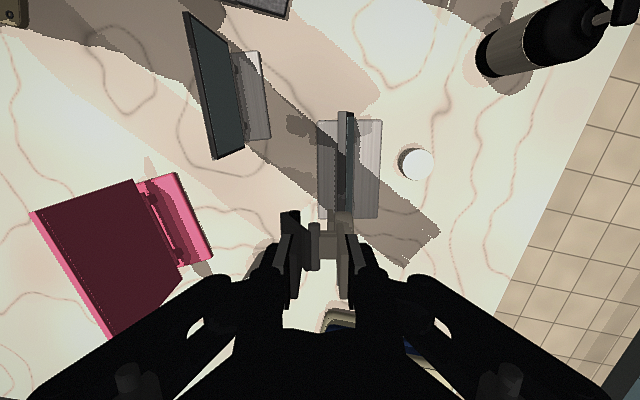

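The target mirror's top edge is visible from (345,112) down to (350,210), nearly vertical in the image, so the yaw is aligned. The lamp head is on the right (front) side. Now I'll fit the mirror.

Run:
```python
from h import *
P=np.load('w7.npy');im=cv2.imread('pics/w7.png')
reg=np.zeros((400,640),bool);reg[100:215,310:390]=1
k=reg&(P[...,2]>.03)&(P[...,2]<.195)
for r in range(112,212,8):
    us=np.where(k[r])[0]
    print(r,[(u,*(P[r,u]*1000).round(0).astype(int).tolist(), int(im[r,u].mean())) for u in us])
f=reg&(P[...,2]>.007)&(P[...,2]<.02); F=P[f]; print('foot',cv2.minAreaRect((F[:,:2]*1000).astype(np.float32)))
for c in ['side','top']:
    Q=np.load(f'{c}0.npy').reshape(-1,3)
    # rotate into yaw frame
    for psi in [13]:
        a=np.deg2rad(psi); n=np.array([np.cos(a),np.sin(a)])
        q=Q[(abs(Q[:,0]-.6)<.09)&(abs(Q[:,1]+.215)<.1)&(Q[:,2]>.045)&(Q[:,2]<.195)]
        s=q[:,:2]@n; A=np.polyfit(q[:,2],s,1); print(c,len(q),'lean',np.arctan(-A[0]))
```

```text
112 [(np.int64(338), 558, -130, 184, 87), (np.int64(339), 559, -129, 186, 106), (np.int64(340), 560, -129, 184, 111), (np.int64(341), 561, -129, 185, 115), (np.int64(342), 562, -129, 185, 114), (np.int64(343), 563, -129, 184, 116), (np.int64(344), 564, -129, 186, 119), (np.int64(345), 564, -128, 186, 128), (np.int64(346), 565, -128, 186, 48), (np.int64(347), 567, -128, 176, 18), (np.int64(348), 570, -127, 160, 29), (np.int64(349), 572, -126, 144, 36), (np.int64(350), 575, -125, 123, 36), (np.int64(351), 578, -124, 103, 71), (np.int64(352), 583, -123, 67, 112)]
120 [(np.int64(338), 560, -136, 184, 90), (np.int64(339), 561, -136, 185, 110), (np.int64(340), 562, -136, 186, 111), (np.int64(341), 563, -136, 186, 111), (np.int64(342), 564, -136, 185, 114), (np.int64(343), 564, -135, 186, 115), (np.int64(344), 565, -135, 185, 118), (np.int64(345), 566, -135, 186, 127), (np.int64(346), 567, -135, 186, 27), (np.int64(347), 568, -135, 180, 99), (np.int64(348), 571, -134, 166, 55), (np.int64(349), 574, -134, 149, 56), (np.int64(350), 577, -133, 131, 58), (np.int64(351), 580, -133, 111, 58), (np
[... 6543 characters left out ...]
7, 185, 49), (np.int64(341), 583, -217, 186, 50), (np.int64(342), 584, -217, 185, 46), (np.int64(343), 585, -216, 185, 50), (np.int64(344), 586, -216, 186, 43), (np.int64(345), 588, -217, 182, 62), (np.int64(346), 590, -219, 173, 57), (np.int64(347), 594, -224, 156, 54), (np.int64(348), 598, -230, 138, 55), (np.int64(349), 603, -236, 117, 60), (np.int64(350), 610, -243, 91, 62), (np.int64(351), 617, -252, 62, 57), (np.int64(352), 623, -259, 37, 86), (np.int64(353), 625, -259, 34, 92), (np.int64(354), 627, -259, 34, 82)]
foot ((605.9779663085938, -204.90371704101562), (99.73372650146484, 151.6289825439453), 12.941828727722168)
side 974 lean 0.14795530882174657
top 539 lean 0.19185904210068638
```

Run:
```python
from h import *
P=np.load('w7.npy')
v,u=np.mgrid[:400,:640]
f=(v>=114)&(v<212)&(u>=347)&(u<=354)&(P[...,2]>.05)&(P[...,2]<.172)
Q=P[f]
for _ in range(3):
    c=Q.mean(0);n=np.linalg.svd(Q-c,full_matrices=False)[2][2]; n*=np.sign(n[0]); e=(Q-c)@n; Q=Q[abs(e)<2.5*e.std()+1e-4]
print('n',n,'yaw',np.degrees(np.arctan2(n[1],n[0])),'lean',np.arcsin(n[2]),'rms',e.std(),len(Q))
t=(v>=108)&(v<212)&(u>=335)&(u<=347)&(P[...,2]>.180)&(P[...,2]<.19)
E=P[t];print('topz',np.median(E[:,2]))
rows=[r for r in range(100,125) if t[r].sum()>4];print('first row',rows[0],P[rows[0]][t[rows[0]]].mean(0))
xe=[P[r][t[r]][:,:2].mean(0) for r in range(112,212)];A=np.polyfit([p[1] for p in xe],[p[0] for p in xe],1);print('edge yaw',np.degrees(np.arctan(-A[0])))
z=.1855; ym=np.array([-n[1],n[0],0])/np.hypot(n[0],n[1]); end=P[rows[0]][t[rows[0]]].mean(0)
p=end-.09*ym; p[2]=z; p-= ((p-c)@n)/(n[0]**2+n[1]**2)*np.array([n[0],n[1],0]); print('mirror_top',p)
```

```text
n [0.9594 0.2301 0.1629] yaw 13.484824955079498 lean 0.16364722575381913 rms 3.8141556270335255e-05 521
topz 0.18521525495321237
first row 111 [ 0.5622 -0.1279  0.1845]
 ** On entry to DLASCL parameter number  4 had an illegal value
 ** On entry to DLASCL parameter number  4 had an illegal value
 ** On entry to DLASCL parameter number  4 had an illegal value
 ** On entry to DLASCL parameter number  4 had an illegal value
 ** On entry to DLASCL parameter number  5 had an illegal value
 ** On entry to DLASCL parameter number  4 had an illegal value<stdin>:12: RuntimeWarning: Mean of empty slice.
  ret = um.true_divide(
Traceback (most recent call last):
numpy.linalg.LinAlgError: SVD did not converge in Linear Least Squares
```

```bash
cat >> h.py <<'E'
NM=np.array([.9594,.2301,.1629]);NM/=np.linalg.norm(NM)
YM=np.array([-NM[1],NM[0],0])/np.hypot(NM[0],NM[1]);ZM=np.cross(NM,YM)
RG=np.stack([NM,-YM,-ZM],1); OC=np.array([.005,0,.0124])
def goto(pm,off):  # off in mirror axes; prints shift+rotvec from current measured tool pose
    o=monitor.get_obs();Rt=R.from_quat(o['ee_rot']).as_matrix()
    tgt=pm+np.stack([NM,YM,ZM],1)@np.array(off)-RG@OC
    return Rt.T@(tgt-o['position']), np.degrees(R.from_matrix(Rt.T@RG).as_rotvec()), tgt
E
python3 - <<'E'
from h import *
P=np.load('w7.npy');v,u=np.mgrid[:400,:640]
f=(v>=114)&(v<212)&(u>=347)&(u<=354)&(P[...,2]>.05)&(P[...,2]<.172);c=np.median(P[f],0)
d=np.median(P[f]@NM)
p=np.array([.587,-.2155,.1855]); print(p@NM-d); p[:2]-=(p@NM-d)/(NM[0]**2+NM[1]**2)*NM[:2]; print('top',p)
# along-edge ends: use edge pts & foot
E=P[(v>105)&(v<125)&(u>=338)&(u<=346)&(P[...,2]>.18)&(P[...,2]<.19)]; s=(E-p)@YM; print('end s',s.max())
print(goto(p,[.0035,0,.05])); print(monitor.get_obs()['position'])
E
```

```text
4.180344349968834e-05
top [ 0.587  -0.2155  0.1855]
end s 0.09096755598931623
(array([0.0134, 0.0154, 0.0543]), array([-0.0202,  9.3961, -0.5023]), array([ 0.5756, -0.2182,  0.2468]))
[ 0.5591 -0.2063  0.3011]
```

Request:
{"method": "servo_tool", "body": {
  "motion": [
    [0.2, 0.005, 0.006, 0.01, 0, 4, -0.2],
    [0.2, 0.01, 0.012, 0.025, 0, 9.4, -0.5],
    [0.2, 0.0134, 0.0154, 0.04, 0, 9.4, -0.5],
    [0.2, 0.0134, 0.0154, 0.0543, 0, 9.4, -0.5],
    [0.2, 0.0134, 0.0154, 0.0543, 0, 9.4, -0.5],
    [0.2, 0.0134, 0.0154, 0.0543, 0, 9.4, -0.5],
    [0.2, 0.0134, 0.0154, 0.0543, 0, 9.4, -0.5]
  ]
}}

```text
clock: 21.15
position: [0.5757, -0.2199, 0.2478]
ee_rot: [0.99, 0.116, 0.082, -0.009]
ft_force: [0.3, 0.7, -0.8]
grip_width: 0.319
```

Run:
```python
from h import *
o=monitor.get_obs();pm=np.array([.587,-.2155,.1855]);print(o['clock'],o['joint_pos'],o['ft_force'],goto(pm,[.0035,0,.05]))
im,d,P,T,K=shot('wrist');np.save('w8.npy',P);cv2.imwrite('pics/w8.png',cv2.resize(im[90:310,230:420],None,fx=3,fy=2.7))
M=(P-pm)@np.stack([NM,YM,ZM],1)*1000
np.save('M8.npy',M)
v,u=np.mgrid[:400,:640]
for r in range(100,330,8):
    k=[(x,*M[r,x].round(0).astype(int).tolist()) for x in range(290,372,3) if M[r,x,2]>-30 and M[r,x,1]>-40]
    if k:print(r,*k)
```

```text
21.15 [-0.3759  0.2597  0.8585  1.6298 -0.3182  1.2245  0.7789] [ 0.2554  0.6908 -0.8458] (array([ 0.0002, -0.0017,  0.001 ]), array([ 0.0747, -0.0438, -0.063 ]), array([ 0.5757, -0.2182,  0.2468]))
100 (308, -8, 83, 1) (311, -6, 83, 1) (314, -4, 83, 2) (317, -2, 83, 1)
108 (308, -8, 78, -1) (311, -6, 78, 1) (314, -4, 78, 1) (317, -2, 78, 0)
116 (308, -8, 72, 0) (311, -6, 72, 1) (314, -4, 72, 1) (317, -2, 72, 1)
124 (308, -8, 67, 0) (311, -6, 67, 1) (314, -4, 67, 1) (317, -2, 67, 0)
132 (311, -6, 61, 1) (314, -4, 61, 1) (317, -2, 61, 2)
140 (311, -6, 55, 1) (314, -4, 55, 0) (317, -2, 55, 0)
148 (311, -6, 50, 1) (314, -4, 50, 0) (317, -2, 50, 1)
156 (311, -6, 44, 1) (314, -4, 44, 0) (317, -2, 44, 1)
164 (305, -1, 73, 206) (311, -6, 38, 1) (314, -4, 38, 1) (317, -2, 38, 2)
172 (311, -6, 32, 1) (314, -4, 32, 0) (317, -2, 32, 0)
180 (311, -7, 25, 0) (314, -4, 25, 1) (317, -2, 25, 1)
188 (311, -7, 19, 1) (314, -4, 19, 0) (317, -2, 19, 0)
196 (311, -7, 13, 1) (314, -4, 13, 1) (317, -2, 13, 0)
204 (311, -7, 6, 1) (314, -4, 6, 0) (317, -2, 6, 0)
212 (290, -20, 11, 33) (293, -18, 12, 34) (296
[... 3683 characters left out ...]
 (350, 13, -2, 101) (353, 14, -2, 102) (356, 14, 4, 110) (359, 14, 11, 120) (362, 15, 12, 121) (365, 16, 12, 121) (368, 17, 12, 121) (371, 18, 12, 121)
300 (350, 13, -6, 101) (353, 14, -6, 102) (356, 14, 0, 110) (359, 12, 18, 133) (362, 13, 17, 132) (365, 14, 17, 132) (368, 15, 17, 132) (371, 16, 17, 131)
308 (350, 13, -11, 101) (353, 15, -11, 101) (356, 15, -3, 110) (359, 11, 18, 137) (362, 12, 17, 136) (365, 13, 17, 136) (368, 14, 17, 136) (371, 15, 17, 136)
316 (356, 11, 10, 131) (359, 11, 17, 139) (362, 12, 18, 140) (365, 13, 17, 139) (368, 14, 16, 139) (371, 14, 17, 139)
324 (356, 10, 14, 139) (359, 10, 17, 142) (362, 11, 16, 142) (365, 12, 18, 143) (368, 13, 17, 142) (371, 14, 17, 142)
```

View pics/w8.png

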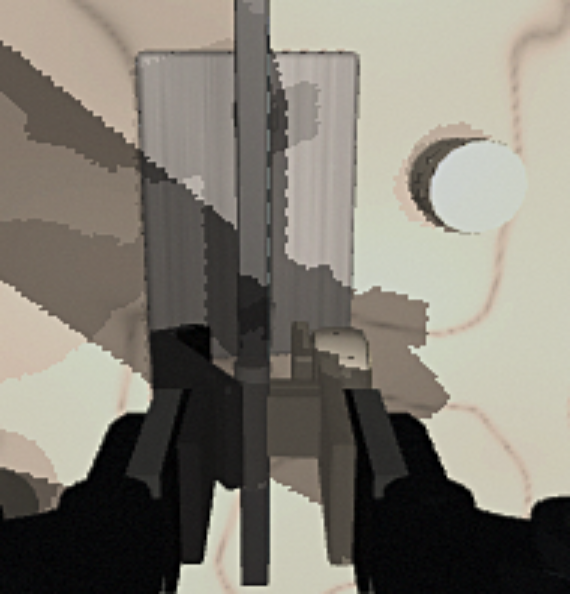

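The close view shows the glass (u 308–318) between the roll (u≈299) and the white jaw (u≈328), with gaps of about 6 and 4 mm. Depths match the model: tail top at 93 mm against 92 expected. Lowering now.

Request:
{"method": "servo_tool", "body": {
  "motion": [
    [0.2, 0, -0.0015, 0.01, 0, 0, 0],
    [0.2, 0, -0.0015, 0.022, 0, 0, 0],
    [0.2, 0, -0.0015, 0.034, 0, 0, 0],
    [0.2, 0, -0.0015, 0.042, 0, 0, 0],
    [0.2, 0, -0.0015, 0.046, 0, 0, 0],
    [0.2, 0, -0.0015, 0.046, 0, 0, 0],
    [0.2, 0, -0.0015, 0.046, 0, 0, 0]
  ]
}}

```text
clock: 22.08
position: [0.5825, -0.2169, 0.2023]
ee_rot: [0.99, 0.116, 0.082, -0.009]
ft_force: [0.6, 0.4, -0.8]
grip_width: 0.317
```

Run:
```python
from h import *
o=monitor.get_obs();pm=np.array([.587,-.2155,.1855]);f=o['ft_force'];print(o['clock'],f@NM,f@YM,f@ZM,goto(pm,[0,0,0]))
```

```text
22.075 0.5088805977278938 0.2229777869316368 -0.9384643731349624 (array([-0.0031, -0.0003,  0.0049]), array([ 0.0641, -0.058 , -0.0789]), array([ 0.5802, -0.2171,  0.1969]))
```

Request:
{"method": "servo_tool", "body": {
  "motion": [
    [0.2, -0.001, 0, 0, 0, 0, 0],
    [0.2, -0.0022, 0, 0, 0, 0, 0],
    [0.2, -0.0027, 0, 0, 0, 0, 0],
    [0.2, -0.0027, 0, 0, 0, 0, 0]
  ]
}}

```text
clock: 22.58
position: [0.5797, -0.2174, 0.2015]
ee_rot: [0.99, 0.116, 0.081, -0.009]
ft_force: [0.5, -0.2, -1.7]
grip_width: 0.317
```

Request:
{"method": "servo_tool", "body": {
  "motion": [
    [0.2, -0.0007, 0, 0, 0, 0, 0],
    [0.2, -0.0007, 0, 0, 0, 0, 0],
    [0.2, -0.0007, 0, 0, 0, 0, 0]
  ]
}}

```text
clock: 22.95
position: [0.5791, -0.2175, 0.2013]
ee_rot: [0.99, 0.116, 0.081, -0.009]
ft_force: [-0.4, -0.7, -1.0]
grip_width: 0.319
```

Request:
{"method": "servo_tool", "body": {
  "motion": [
    [0.2, -0.0006, 0, 0, 0, 0, 0],
    [0.2, -0.0006, 0, 0, 0, 0, 0],
    [0.2, -0.0006, 0, 0, 0, 0, 0]
  ]
}}

```text
clock: 23.32
position: [0.5785, -0.2177, 0.2012]
ee_rot: [0.99, 0.116, 0.081, -0.009]
ft_force: [-0.1, 0.3, -0.3]
grip_width: 0.317
```

Request:
{"method": "servo_tool", "body": {
  "motion": [
    [0.2, -0.0005, 0, 0, 0, 0, 0],
    [0.2, -0.0005, 0, 0, 0, 0, 0],
    [0.2, -0.0005, 0, 0, 0, 0, 0]
  ]
}}

```text
clock: 23.7
position: [0.578, -0.2178, 0.2012]
ee_rot: [0.99, 0.116, 0.081, -0.009]
ft_force: [0.2, 0.2, -1.8]
grip_width: 0.315
```

Run:
```python
from h import *
pm=np.array([.587,-.2155,.1855]);o=monitor.get_obs();print(o['ft_force'],goto(pm,[0,0,0])[0])
im,d,P,T,K=shot('wrist');M=(P-pm)@np.stack([NM,YM,ZM],1)*1000
cv2.imwrite('pics/w9.png',np.hstack([cv2.resize(im[170:310,270:370],None,fx=5,fy=4)]))
for r in range(180,240,6): print(r,*[(x,*M[r,x].round(1).tolist()) for x in range(296,346,3) if M[r,x,2]>-25])
```

```text
[ 0.1662  0.1789 -1.8075] [ 0.0016 -0.0001  0.0046]
180 (314, -8.4, 37.3, -0.9) (317, -6.6, 37.4, -0.8) (320, -4.9, 37.8, 1.2) (323, -3.1, 37.9, 1.5) (326, -1.3, 37.8, 1.0)
186 (314, -8.4, 33.9, -0.1) (317, -6.6, 34.1, 0.8) (320, -5.8, 74.2, 159.9) (323, -3.1, 34.0, 0.3) (326, -1.3, 34.3, 1.7)
192 (317, -6.6, 30.3, 0.5) (320, -4.9, 30.3, 0.3) (323, -3.1, 30.3, 0.6) (326, -1.3, 30.5, 1.0)
198 (317, -6.7, 26.7, 0.7) (320, -4.9, 26.7, 1.0) (323, -3.0, 26.6, 0.6) (326, -1.2, 26.5, 0.1) (341, -5.8, 74.2, 159.9)
204 (317, -6.7, 22.8, 0.4) (320, -4.8, 22.8, 0.5) (323, -3.0, 22.7, 0.2) (326, -1.3, 23.3, 1.9)
210 (296, -20.9, 12.9, -17.0) (317, -6.7, 19.0, 0.6) (320, -4.8, 19.1, 0.9) (323, -3.0, 19.1, 0.9) (326, -1.2, 18.9, 0.2) (329, 1.3, 13.1, -16.5) (332, 3.4, 12.5, -18.1)
216 (296, -20.5, 10.9, -10.7) (299, -18.8, 9.8, -13.8) (317, -6.7, 15.5, 1.6) (320, -4.8, 14.8, -0.2) (323, -3.0, 14.9, -0.1) (326, -1.2, 15.0, 0.3) (329, 0.9, 13.1, -4.8) (332, 2.8, 12.9, -5.4) (335, 4.5, 13.9, -2.6) (338, 6.4, 14.0, -2.3) (341, 8.3, 13.9, -2.6) (344, 10.1, 14.0, -2.4)
222 (296, -19.1, 13.5, 6.4) (299, 
[... 398 characters left out ...]
3) (308, -11.7, 13.6, 15.8) (311, -9.9, 14.1, 17.0) (314, -8.3, 13.8, 16.3) (317, -6.6, 13.7, 16.1) (320, -4.8, 7.5, 1.4) (323, -3.0, 7.2, 0.6) (326, -1.1, 7.0, 0.2) (329, 0.6, 8.7, 4.2) (332, 2.3, 9.3, 5.6) (335, 4.3, 8.1, 2.7) (338, 5.3, 13.1, 14.6) (341, 7.0, 12.8, 13.9) (344, 9.8, 8.2, 3.1)
234 (296, -17.8, 13.6, 24.1) (299, -16.3, 12.9, 22.4) (302, -14.9, 11.3, 18.8) (305, -13.1, 12.6, 21.7) (308, -11.5, 12.1, 20.6) (311, -10.0, 10.0, 16.0) (314, -8.3, 10.3, 16.5) (317, -6.6, 9.8, 15.5) (320, -4.9, 8.5, 12.7) (323, -3.2, 8.4, 12.3) (326, -1.4, 8.4, 12.4) (329, 0.4, 7.8, 11.1) (332, 2.0, 8.3, 12.2) (335, 3.8, 8.4, 12.3) (338, 4.7, 13.1, 22.8) (341, 6.2, 13.4, 23.7) (344, 7.9, 13.4, 23.5)
```

View pics/w9.png

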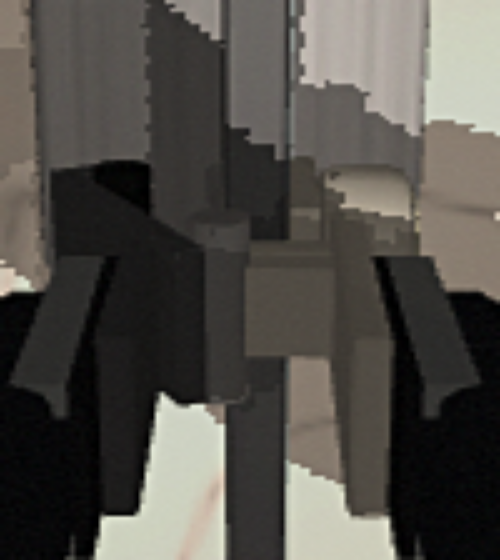

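The white jaw's inner edge (u≈328) is now right against the glass front face (u≈327.6). I'll ease in until contact shows in the force, then lower the throat.

Request:
{"method": "servo_tool", "body": {
  "motion": [
    [0.2, -0.0005, 0, 0, 0, 0, 0],
    [0.2, -0.0005, 0, 0.001, 0, 0, 0],
    [0.2, -0.0005, 0, 0.002, 0, 0, 0],
    [0.2, -0.0005, 0, 0.003, 0, 0, 0],
    [0.2, -0.0005, 0, 0.003, 0, 0, 0],
    [0.2, -0.0005, 0, 0.003, 0, 0, 0]
  ]
}}

```text
clock: 24.5
position: [0.5784, -0.2177, 0.1982]
ee_rot: [0.99, 0.116, 0.082, -0.009]
ft_force: [4.7, 0.1, -0.9]
grip_width: 0.317
```

Request:
{"method": "servo_tool", "body": {
  "motion": [
    [0.2, 0, 0, 0.0006, 0, 0, 0],
    [0.2, 0, 0, 0.0006, 0, 0, 0],
    [0.2, 0, 0, 0.0006, 0, 0, 0]
  ]
}}

```text
clock: 24.88
position: [0.5783, -0.2177, 0.1977]
ee_rot: [0.99, 0.116, 0.082, -0.009]
ft_force: [4.8, 1.5, 3.0]
grip_width: 0.32
```

Request:
{"method": "servo_tool", "body": {
  "motion": [
    [0.2, 0, 0, 0.0006, 0, 0, 0],
    [0.2, 0, 0, 0.0006, 0, 0, 0],
    [0.2, 0, 0, 0.0006, 0, 0, 0]
  ]
}}

```text
clock: 25.25
position: [0.5784, -0.2177, 0.1971]
ee_rot: [0.99, 0.116, 0.082, -0.009]
ft_force: [4.1, 1.6, 4.5]
grip_width: 0.32
```

Request:
{"method": "servo_tool", "body": {
  "motion": [
    [0.2, 0.0004, 0, 0, 0, 0, 0],
    [0.2, 0.0004, 0, 0, 0, 0, 0],
    [0.2, 0.0004, 0, 0, 0, 0, 0]
  ]
}}

```text
clock: 25.62
position: [0.5784, -0.2178, 0.1971]
ee_rot: [0.99, 0.116, 0.081, -0.009]
ft_force: [2.3, 1.0, 6.1]
grip_width: 0.322
```

```bash
cat >> h.py <<'E'
def edge(im,P,r0=100,r1=180):
    pm=np.array([.587,-.2155,.1855]);M=(P-pm)@np.stack([NM,YM,ZM],1)*1000
    k=np.zeros(M.shape[:2],bool);k[r0:r1,290:350]=1
    k&=(abs(M[...,2])<4)&(abs(M[...,0]+4)<9); s=M[k]
    return k.sum(),np.percentile(s[:,0],[3,50,97]),np.median(s[:,2])
E
python3 - <<'E'
from h import *
pm=np.array([.587,-.2155,.1855]);o=monitor.get_obs();f=o['ft_force']-[0,0,-.9];print(f@NM,f@YM,f@ZM,goto(pm,[0,0,0]))
im,d,P,T,K=shot('wrist');print(edge(im,P))
P8=np.load('w8.npy');print('before',edge(None,P8,100,180))
E
```

```text
3.5622120431379014 0.41618912027044314 6.493257379057424 (array([ 0.0019, -0.0002,  0.0005]), array([ 0.0396, -0.014 , -0.0869]), array([ 0.5802, -0.2171,  0.1969]))
(np.int64(1180), array([-8.5187, -4.6468, -0.8154]), np.float64(0.4781142106612159))
before (np.int64(903), array([-8.171 , -4.1609, -0.4532]), np.float64(0.5225539995613537))
```

Request:
{"method": "servo_tool", "body": {
  "motion": [
    [0.335, -0.0003, 0, 0, 0, 0, 0],
    [0.345, -0.0008, 0, 0, 0, 0, 0],
    [0.355, -0.0012, 0, 0.0002, 0, 0, 0],
    [0.355, -0.0012, 0, 0.0002, 0, 0, 0],
    [0.355, -0.0012, 0, 0.0002, 0, 0, 0]
  ]
}}

```text
clock: 26.3
position: [0.5775, -0.2179, 0.1965]
ee_rot: [0.99, 0.116, 0.081, -0.009]
ft_force: [5.4, -1.0, 1.2]
grip_width: 0.354
```

Request:
{"method": "servo_tool", "body": {
  "motion": [
    [0.362, 0.0002, 0, 0.0004, 0, 0, 0],
    [0.37, -0.0001, 0, 0.0006, 0, 0, 0],
    [0.375, -0.0003, 0, 0.0008, 0, 0, 0],
    [0.375, -0.0003, 0, 0.0008, 0, 0, 0],
    [0.375, -0.0003, 0, 0.0008, 0, 0, 0]
  ]
}}

```text
clock: 26.92
position: [0.5772, -0.218, 0.1958]
ee_rot: [0.99, 0.116, 0.081, -0.009]
ft_force: [1.7, 0.7, 3.7]
grip_width: 0.374
```

Run:
```python
from h import *
o=monitor.get_obs();f=o['ft_force']-[0,0,-.9];print(f@NM,f@YM,f@ZM)
im,d,P,T,K=shot('wrist');print(edge(im,P))
M=(P-np.array([.587,-.2155,.1855]))@np.stack([NM,YM,ZM],1)*1000
np.save('M10.npy',M);cv2.imwrite('pics/w10.png',im[150:310,250:390])
for r in (240,250,260): print(r,*[(x,*M[r,x].round(1).tolist()) for x in range(290,352,4)])
```

```text
2.4888412968905373 0.2742488613760793 4.2472412266494
(np.int64(1162), array([-8.336 , -4.9325, -1.027 ]), np.float64(0.5344131506919991))
240 (290, -26.7, -6.2, -15.6) (294, -20.0, 13.3, 25.8) (298, -18.0, 13.3, 25.7) (302, -16.5, 9.1, 16.8) (306, -14.4, 8.9, 16.3) (310, -12.2, 8.6, 15.8) (314, -10.0, 7.2, 12.9) (318, -7.8, 7.4, 13.3) (322, -5.5, 6.2, 10.7) (326, -3.3, 7.1, 12.5) (330, -1.0, 6.5, 11.3) (334, 1.2, 6.8, 12.1) (338, 3.4, 6.9, 12.3) (342, 4.5, 12.8, 24.8) (346, 6.4, 13.7, 26.6) (350, 8.7, 12.6, 24.4)
250 (290, -20.9, 13.4, 36.7) (294, -19.2, 12.4, 34.9) (298, -18.1, 7.8, 26.0) (302, -16.7, 2.7, 16.2) (306, -14.5, 2.5, 15.7) (310, -12.2, 3.0, 16.7) (314, -10.1, 0.7, 12.2) (318, -7.8, 1.1, 12.9) (322, -5.5, 0.3, 11.5) (326, -3.2, 0.4, 11.7) (330, -0.9, 0.1, 11.1) (334, 1.3, 0.3, 11.5) (338, 3.6, 0.4, 11.6) (342, 4.5, 7.9, 26.3) (346, 5.4, 13.2, 36.6) (350, 7.4, 13.1, 36.3)
260 (290, -20.5, 10.8, 41.6) (294, -19.3, 7.7, 36.0) (298, -18.1, 2.8, 27.3) (302, -16.7, -3.1, 16.8) (306, -14.5, -3.6, 15.9) (310, -12.3, -3.4, 16.2) (314, -10.1, -5.1, 13.2) (318, -7.8, -5.4, 12.7) (322, -5.5, -6.7, 10.4) (326, -2.8, -13.1, -1.1) (330, 8.4, -118.3, -188.7) (334, 14.0, -118.8, -189.7) (338, 19.5, -118.9, -189.9) (342, 4.4, 3.6, 28.8) (346, 5.0, 11.1, 42.1) (350, 6.9, 10.7, 41.5)
```

Request:
{"method": "servo_tool", "body": {
  "motion": [
    [0.385, -0.0003, 0, 0.0003, 0, 0, 0],
    [0.395, -0.0007, 0, 0.0006, 0, 0, 0],
    [0.4, -0.0009, 0, 0.0008, 0, 0, 0],
    [0.4, -0.0009, 0, 0.0008, 0, 0, 0]
  ]
}}

```text
clock: 27.48
position: [0.5766, -0.2181, 0.1949]
ee_rot: [0.99, 0.116, 0.082, -0.009]
ft_force: [1.9, 0.2, 2.8]
grip_width: 0.397
```

Run:
```python
from h import *
o=monitor.get_obs();f=o['ft_force']-[0,0,-.9];print(f@NM,f@YM,f@ZM)
im,d,P,T,K=shot('wrist');print(edge(im,P))
M=(P-np.array([.587,-.2155,.1855]))@np.stack([NM,YM,ZM],1)*1000
cv2.imwrite('pics/w11.png',cv2.resize(im[170:310,270:370],None,fx=5,fy=4))
for r in (260,270): print(r,*[(x,*M[r,x].round(1).tolist()) for x in range(286,356,4)])
```

```text
2.460465619056737 -0.27256111748466244 3.366167752941243
(np.int64(1155), array([-8.4344, -4.6791, -1.0269]), np.float64(0.5398168498591774))
260 (286, -23.4, 9.3, 38.1) (290, -21.4, 10.0, 39.3) (294, -20.2, 6.5, 33.1) (298, -18.9, 1.9, 24.9) (302, -17.2, -1.7, 18.5) (306, -15.2, -3.4, 15.4) (310, -12.9, -2.9, 16.3) (314, -10.8, -5.0, 12.5) (318, -8.5, -4.5, 13.4) (322, -6.2, -4.8, 12.9) (326, -3.9, -5.1, 12.4) (330, -1.6, -5.8, 11.2) (334, 0.7, -5.2, 12.2) (338, 3.0, -5.2, 12.1) (342, 4.6, -1.5, 18.9) (346, 4.9, 8.3, 36.2) (350, 6.0, 11.8, 42.5) (354, 7.6, 12.3, 43.5)
270 (286, -23.4, 4.9, 39.6) (290, -21.5, 4.9, 39.5) (294, -20.3, 1.1, 33.2) (298, -18.9, -3.4, 25.8) (302, -17.4, -8.3, 17.8) (306, -25.4, -129.9, -183.0) (310, -13.0, -9.3, 16.2) (314, -10.8, -11.9, 11.9) (318, -8.5, -11.2, 13.0) (322, -6.2, -11.6, 12.4) (326, -3.5, -18.7, 0.6) (330, -1.0, -19.0, 0.1) (334, 13.5, -133.6, -189.0) (338, 19.4, -135.4, -191.9) (342, 4.7, -7.1, 19.8) (346, 4.9, 3.5, 37.3) (350, 6.2, 6.2, 41.7) (354, 7.9, 6.8, 42.7)
```

View pics/w11.png

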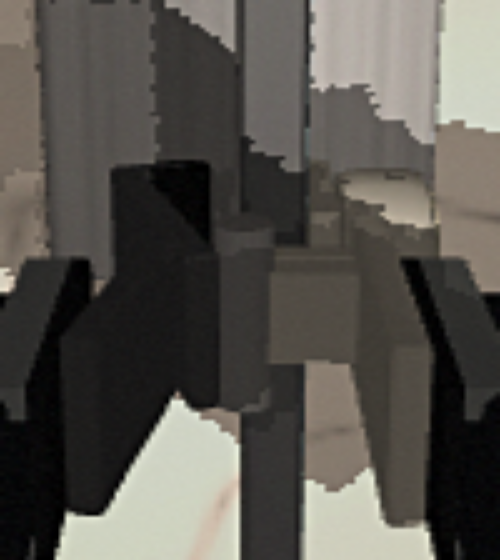

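The roll is still about 3.5 mm off the back of the glass, and the white jaw is flush and the throat is home. I'll keep easing.

Request:
{"method": "servo_tool", "body": {
  "motion": [
    [0.41, -0.0004, 0, 0.0003, 0, 0, 0],
    [0.42, -0.0008, 0, 0.0005, 0, 0, 0],
    [0.43, -0.0012, 0, 0.0007, 0, 0, 0],
    [0.44, -0.0016, 0, 0.0009, 0, 0, 0],
    [0.44, -0.0016, 0, 0.0009, 0, 0, 0]
  ]
}}

```text
clock: 28.15
position: [0.5751, -0.2184, 0.1935]
ee_rot: [0.99, 0.116, 0.081, -0.009]
ft_force: [2.4, 0.5, 0.2]
grip_width: 0.437
```

Run:
```python
from h import *
o=monitor.get_obs();f=o['ft_force']-[0,0,-.9];print(f@NM,f@YM,f@ZM)
im,d,P,T,K=shot('wrist');print(edge(im,P))
M=(P-np.array([.587,-.2155,.1855]))@np.stack([NM,YM,ZM],1)*1000
cv2.imwrite('pics/w12.png',cv2.resize(im[170:310,270:370],None,fx=5,fy=4))
for r in (218,222,226,270): print(r,*[(x,*M[r,x].round(1).tolist()) for x in range(294,358,4)])
```

```text
2.628453150495909 -0.053488457329707036 0.6958442547304493
(np.int64(1176), array([-8.6138, -4.8772, -1.1373]), np.float64(0.5333695142995969))
218 (294, -40.4, -47.7, -169.0) (298, -35.5, -47.9, -169.5) (302, -20.5, 11.8, -12.0) (306, -17.8, 12.8, -9.5) (310, -15.6, 9.7, -17.4) (314, -12.9, 9.7, -17.5) (318, -10.3, 9.2, -18.8) (322, -7.9, 16.4, 0.2) (326, -5.6, 16.8, 1.2) (330, -3.3, 16.6, 0.7) (334, -0.6, 14.5, -4.9) (338, 2.1, 13.1, -8.6) (342, 4.5, 13.7, -7.0) (346, 7.1, 13.3, -8.1) (350, 9.4, 13.6, -7.2) (354, 11.7, 14.1, -5.9)
222 (294, -40.6, -53.3, -169.8) (298, -35.5, -53.0, -168.9) (302, -20.5, 9.4, -11.1) (306, -17.5, 12.8, -2.6) (310, -15.2, 11.9, -5.0) (314, -13.0, 6.8, -17.7) (318, -10.3, 6.7, -18.0) (322, -7.9, 14.0, 0.4) (326, -5.6, 13.9, 0.1) (330, -3.2, 13.9, 0.1) (334, -0.5, 11.8, -5.0) (338, 1.7, 13.1, -1.8) (342, 4.4, 11.8, -5.0) (346, 6.7, 12.3, -3.9) (350, 9.2, 12.1, -4.4) (354, 11.6, 12.0, -4.6)
226 (294, -40.7, -58.5, -169.3) (298, -35.7, -58.5, -169.4) (302, -20.5, 6.8, -11.0) (306, -17.3, 12.7, 3.3) (310, -14.9, 13.3, 5.0) (314, -13.0, 4.0, -17.6) (318, -10.3, 15.1, 9.3) (322, -8.0, 15.3, 9.7) (326, -5.8, 15.1, 9.3) (330, -3.2, 11.5, 0.5) (334, -0.5, 9.6, -4.1) (338, 1.6, 11.3, 0.0) (342, 4.2, 10.4, -2.1) (346, 5.8, 13.3, 4.8) (350, 9.0, 10.4, -2.1) (354, 11.3, 10.6, -1.7)
270 (294, -22.3, -0.1, 29.9) (298, -20.7, -2.9, 25.3) (302, -19.0, -6.1, 20.1) (306, -27.2, -129.0, -182.8) (310, -14.8, -8.8, 15.6) (314, -12.5, -8.7, 15.8) (318, -10.3, -10.4, 12.9) (322, -8.0, -10.4, 13.0) (326, -5.7, -11.1, 11.8) (330, -2.9, -17.8, 0.8) (334, 11.6, -132.6, -188.7) (338, 17.3, -134.0, -191.1) (342, 23.0, -134.3, -191.5) (346, 4.6, -4.5, 22.7) (350, 4.8, 4.7, 38.0) (354, 5.9, 7.8, 43.1)
```

Request:
{"method": "servo_tool", "body": {
  "motion": [
    [0.46, -0.0008, 0, 0.0004, 0, 0, 0],
    [0.48, -0.0016, 0, 0.0006, 0, 0, 0],
    [0.52, -0.002, 0, 0.0006, 0, 0, 0],
    [0.6, -0.002, 0, 0.0006, 0, 0, 0],
    [0.75, -0.002, 0, 0.0006, 0, 0, 0],
    [0.75, -0.002, 0, 0.0006, 0, 0, 0]
  ]
}}

```text
clock: 28.95
position: [0.5734, -0.2189, 0.1928]
ee_rot: [0.99, 0.116, 0.081, -0.009]
ft_force: [-0.1, -0.2, -0.0]
grip_width: 0.75
```

Run:
```python
from h import *
o=monitor.get_obs();f=o['ft_force'];print(o['position'],f,o['grip_width'])
im,d,P,T,K=shot('wrist');print(edge(im,P))
M=(P-np.array([.587,-.2155,.1855]))@np.stack([NM,YM,ZM],1)*1000
cv2.imwrite('pics/w13.png',cv2.resize(im[170:310,270:370],None,fx=5,fy=4))
for z in (-20,-12,-4,4,12,20,28,34,38,41,44):
    k=(abs(M[...,2]-z)<2)&(abs(M[...,1])<15)&(M[...,0]>-36)&(M[...,0]<26); k[:, :285]=0;k[:,365:]=0
    if k.sum()>4: print(z,k.sum(),np.percentile(M[k],[3,97],axis=0)[:,:2].T.round(1).tolist())
```

```text
[ 0.5734 -0.2189  0.1928] [-0.1317 -0.2369 -0.0338] 0.7502026362282458
(np.int64(1207), array([-8.781 , -4.9202, -1.0301]), np.float64(0.5358298401033578))
-20 120 [[-21.5, 2.0], [3.5, 13.2]]
-12 82 [[-20.5, 14.0], [9.1, 14.9]]
-4 176 [[-18.8, 15.4], [2.9, 13.3]]
4 94 [[-17.3, 7.7], [7.6, 13.4]]
12 1111 [[-17.6, 4.3], [-10.7, 13.7]]
20 201 [[-22.5, 7.0], [-8.9, 13.5]]
28 238 [[-25.4, 7.2], [-8.6, 13.6]]
34 265 [[-26.8, 6.8], [-8.9, 13.7]]
38 326 [[-27.9, 6.9], [-9.0, 13.7]]
41 397 [[4.2, 8.1], [-8.9, 13.4]]
44 313 [[4.5, 8.0], [-9.2, 13.0]]
```

Run:
```python
from h import *
im,d,P,T,K=shot('wrist')
pm=np.array([.587,-.2155,.1855]);M=(P-pm)@np.stack([NM,YM,ZM],1)*1000
k=(abs(M[...,1])<14)&(M[...,0]>2)&(M[...,0]<12)&(M[...,2]>25)&(M[...,2]<60);k[:,:320]=0
z=M[k][:,2];print('white top',np.percentile(z,[50,90,95,98,99.5]),k.sum())
h,e=np.histogram(z,bins=np.arange(25,55,1));print(dict(zip(e[:-1].astype(int).tolist(),h.tolist())))
k2=(abs(M[...,1])<14)&(M[...,0]>-32)&(M[...,0]<-15)&(M[...,2]>20)&(M[...,2]<60);print('grey top',np.percentile(M[k2][:,2],[90,98]))
Q=M[k&(M[...,2]<41)];A=np.polyfit(Q[:,2],Q[:,0],1);print('tail tilt',A[0])
# y-yaw: tail upper edge line
Q=M[k&(M[...,2]>41)];A=np.polyfit(Q[:,1],Q[:,0],1);print('yaw slope',A[0],'y range',Q[:,1].min(),Q[:,1].max())
A=np.polyfit(Q[:,1],Q[:,2],1);print('roll slope',A[0])
for t in ['clip','clip_head','clip_roll']:
    for c,p in find('wrist',t,T,2): print(t,c,((p-pm)@np.stack([NM,YM,ZM],1)*1000).round(1))
```

```text
white top [41.6056 43.0347 43.2556 43.6169 43.7807] 718
{25: 18, 26: 14, 27: 24, 28: 14, 29: 15, 30: 15, 31: 21, 32: 20, 33: 14, 34: 25, 35: 20, 36: 27, 37: 18, 38: 16, 39: 26, 40: 32, 41: 95, 42: 225, 43: 78, 44: 1, 45: 0, 46: 0, 47: 0, 48: 0, 49: 0, 50: 0, 51: 0, 52: 0, 53: 0}
grey top [38.0064 38.5781]
tail tilt 0.009558471885226334
yaw slope 0.0014447391648902644 y range -10.597357401341377 13.940542802848384
roll slope -0.005679701879426294
clip 0.78 [-6.2  8.2 18.9]
clip_head 0.87 [-4.9  5.6 15.6]
clip_roll 0.97 [-15.1  -1.6  12.2]
```

The clip is home: tail top about 42.4 mm less a 0.5 mm reading bias, against 42 nominal. It is upright, straight, and about 2 mm from the middle. Retreating for a final check.

Request:
{"method": "servo_tool", "body": {
  "motion": [
    [0.75, 0, 0, -0.01, 0, 0, 0],
    [0.75, 0, 0, -0.03, 0, 0, 0],
    [0.75, 0, 0, -0.06, 0, 0, 0],
    [0.75, 0, 0, -0.1, 0, 0, 0],
    [0.75, -0.02, -0.04, -0.13, 0, 0, 0],
    [0.75, -0.03, -0.08, -0.14, 0, 0, 0],
    [0.75, -0.03, -0.08, -0.14, 0, 0, 0],
    [0.75, -0.03, -0.08, -0.14, 0, 0, 0],
    [0.75, -0.03, -0.08, -0.14, 0, 0, 0]
  ]
}}

```text
clock: 30.32
position: [0.5038, -0.1543, 0.3259]
ee_rot: [0.99, 0.115, 0.081, -0.009]
ft_force: [-0.2, -0.5, -0.2]
grip_width: 0.751
```

Run:
```python
from h import *
o=monitor.get_obs();print(o['clock'],o['position'])
pm=np.array([.587,-.2155,.1855]);B=np.stack([NM,YM,ZM],1)
im,d,P,T,K=shot('wrist');M=(P-pm)@B*1000
k=(abs(M[...,0]+4)<25)&(M[...,2]>-135)&(M[...,2]<-10)&(abs(M[...,1])<80)
f=k&(abs(M[...,0])<8)&(abs(M[...,1])>20);Q=P[f];print(len(Q))
if len(Q)>50:
    for _ in range(4):
        c=Q.mean(0);n=np.linalg.svd(Q-c,full_matrices=False)[2][2];n*=np.sign(n[0]);e=(Q-c)@n;Q=Q[abs(e)<2*e.std()+2e-4]
    print('lean now',np.arcsin(n[2]),'yaw',np.degrees(np.arctan2(n[1],n[0])),len(Q),e.std())
w=(abs(M[...,1])<15)&(M[...,0]>3)&(M[...,0]<12)&(M[...,2]>38)&(M[...,2]<50);print('tail top',w.sum(),np.percentile(M[w],[3,50,97],axis=0) if w.sum() else '')
e=(abs(M[...,2])<5)&(abs(M[...,0]+4)<9)&(abs(M[...,1])>25)&(abs(M[...,1])<89);print('edge',e.sum(),np.percentile(M[e],[3,50,97],axis=0))
e2=(abs(M[...,2])<5)&(abs(M[...,0]+4)<9);print('edge ends',M[e2][:,1].min(),M[e2][:,1].max())
for c in ['top','side']:
    im,d,P,T,K=shot(c); cv2.imwrite(f'pics/{c}9.png',im); P0=np.load(f'{c}0.npy')
    Q=P.reshape(-1,3);s=Q[(Q[:,0]>.64)&(Q[:,0]<.78)&(abs(Q[:,1]-.155)<.07)&(Q[:,2]>.12)&(Q[:,2]<.23)]
    A=np.polyfit(s[:,2],s[:,0],1);print(c,'lid',len(s),np.pi/2+np.arctan(A[0]))
    for t in ['pump_tall','pump_short','tumbler','brush','cream_pot','tin','nail_brush','clip','clip_head']: print(t,find(c,t,T,1))
```

```text
30.325 [ 0.5038 -0.1543  0.3259]
0
tail top 100 [[ 4.228  -8.5582 38.7425]
 [ 5.7839  4.275  42.1283]
 [ 8.1436 13.7099 43.243 ]]
edge 722 [[ -8.8529 -83.9103  -2.8244]
 [ -5.2129  35.1964   0.3744]
 [ -1.2082  86.1358   1.7103]]
edge ends -88.48275003859335 91.44912149350998
top lid 1222 1.9013591795203078
pump_tall [(0.79, array([0.7593, 0.0036, 0.1359]))]
pump_short [(0.8, array([0.5191, 0.3858, 0.1025]))]
tumbler [(0.54, array([ 0.53  , -0.4221,  0.0656]))]
brush [(0.95, array([ 0.3892, -0.0007,  0.013 ]))]
cream_pot [(0.72, array([ 0.6942, -0.1736,  0.0389]))]
tin [(0.66, array([0.576 , 0.2179, 0.0218]))]
nail_brush [(0.71, array([0.5724, 0.0946, 0.0269]))]
clip []
clip_head [(0.63, array([ 0.5801, -0.2164,  0.1968]))]
side lid 532 1.9042908969250198
pump_tall [(0.57, array([ 0.7585, -0.0191,  0.0974]))]
pump_short [(0.77, array([0.5204, 0.3783, 0.0847]))]
tumbler [(0.61, array([ 0.5107, -0.4072,  0.0616]))]
brush [(0.77, array([ 0.3707, -0.0004,  0.0157]))]
cream_pot [(0.6, array([ 0.6925, -0.1837,  0.036 ]))]
tin []
nail_brush [(0.19, array([ 0.5818, -0.2274,  0.196 ]))]
clip [(0.45, array([ 0.5754, -0.224 ,  0.1924]))]
clip_head [(0.67, array([ 0.5787, -0.2267,  0.1927]))]
```

```bash
python3 -c "
from workcell import ticket; print(ticket.hand_in())"
```

```text
the job is handed in; nothing more can be done
None
```

I opened the case and left the lid open, then clipped the lamp on the top edge of the larger grey mirror. I handed the job in at about 30 s on the robot clock, with the arm clear of everything.

I regrasped the lamp once. My first grasp would have needed joint 7 at its limit at the mirror, so I set the lamp back on the rail and took it again with the tool turned half round.

**Last checks, by depth camera:**
- **Lid:** it reads 1.90 rad in both fixed cameras, so it is on its stop.
- **Lamp height:** the white tail's top reads about 42 mm above the glass edge, against 42 mm nominal, so it is fully home.
- **Lamp alignment:** it is upright to about 0.01 rad and within about 1 mm of the middle. The head is on the front side.
- **Grip:** the grey tail's position matches the jaw closed on 8 mm glass, so the lamp holds by its own spring.
- **Mirror tilt:** the top edge reads about 1 mm (roughly 0.006 rad) back from where it started. Pushes on the glass peaked at about 5 N, right at the level where the hinge gives way, so a tiny real shift is possible.
- **Other things:** all read where they were, with one disagreement. The top camera put the tumbler about 20 mm off with low confidence, but the side camera had it unmoved, and the arm never went near it.

**Not confirmed:** a last plane fit of the glass found no points, so the tilt figure rests on the edge position alone. The last close-up was not viewed because the picture limit was reached.

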